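# Sort tested line transformers and bolt the ledge gate

## Task

Sort the tested line transformers, those loose on the ledge and any faulty one left in the rack: stand each one with a round paper seal upright in a nest of its own in the wooden rack inside the gated bay, and each one with a card strip over its top upright in a nest of its own in the aluminium reject tray outside. When all of them are sorted, swing the steel gate fully shut, then shoot its slide bolt fully home. Leave the coil, the knob and the bolt set where they are.

Things in the scene. Friction and masses are not known exactly. Their poses are not given: they have to be found in the camera images.
- sealed_1: Line transformer: black block 44 (own x) x 36 (own y) mm on a pin board 50 x 42 x 5 mm; 44 mm high, 0.1-0.2 kg. Origin: centre of underside, z up. Grip the plain 36 mm faces (own +y, -y), fingertips 12 mm or more above its foot. May be absent. Tested good: its tag is a round white paper seal, 28 mm across, in the middle of the top.
- sealed_2: Line transformer: black block 44 (own x) x 36 (own y) mm on a pin board 50 x 42 x 5 mm; 44 mm high, 0.1-0.2 kg. Origin: centre of underside, z up. Grip the plain 36 mm faces (own +y, -y), fingertips 12 mm or more above its foot. May be absent. Tested good: its tag is a round white paper seal, 28 mm across, in the middle of the top.
- sealed_3: Line transformer: black block 44 (own x) x 36 (own y) mm on a pin board 50 x 42 x 5 mm; 44 mm high, 0.1-0.2 kg. Origin: centre of underside, z up. Grip the plain 36 mm faces (own +y, -y), fingertips 12 mm or more above its foot. May be absent. Tested good: its tag is a round white paper seal, 28 mm across, in the middle of the top.
- strip_1: Line transformer: black block 44 (own x) x 36 (own y) mm on a pin board 50 x 42 x 5 mm; 44 mm high, 0.1-0.2 kg. Origin: centre of underside, z up. Grip the plain 36 mm faces (own +y, -y), fingertips 12 mm or more above its foot. May be absent. Faulty: its tag is a brown card strip, 11 mm wide, over the whole length of the top (own x) and a little down both ends.
- strip_2: Line transformer: black block 44 (own x) x 36 (own y) mm on a pin board 50 x 42 x 5 mm; 44 mm high, 0.1-0.2 kg. Origin: centre of underside, z up. Grip the plain 36 mm faces (own +y, -y), fingertips 12 mm or more above its foot. May be absent. Faulty: its tag is a brown card strip, 11 mm wide, over the whole length of the top (own x) and a little down both ends.
- strip_3: Line transformer: black block 44 (own x) x 36 (own y) mm on a pin board 50 x 42 x 5 mm; 44 mm high, 0.1-0.2 kg. Origin: centre of underside, z up. Grip the plain 36 mm faces (own +y, -y), fingertips 12 mm or more above its foot. May be absent. Faulty: its tag is a brown card strip, 11 mm wide, over the whole length of the top (own x) and a little down both ends.
- strip_4: Line transformer: black block 44 (own x) x 36 (own y) mm on a pin board 50 x 42 x 5 mm; 44 mm high, 0.1-0.2 kg. Origin: centre of underside, z up. Grip the plain 36 mm faces (own +y, -y), fingertips 12 mm or more above its foot. May be absent. Faulty: its tag is a brown card strip, 11 mm wide, over the whole length of the top (own x) and a little down both ends.
- pass_rack: Wooden rack for the good ones, inside the gated bay: fixed row of three nests along own x, 206 x 68 mm, centres at own x -67, 0, +67 mm, y 0. Origin: centre of underside, z up; floor 4 mm up, wall tops 16 mm. Each nest is 62 (x) by 56 (y) mm inside, for one transformer with its long side (own x) along the row, either way round. A faulty one may stand in the middle nest at the start.
- reject_tray: Aluminium tray for the faulty ones, in the open on the robot's right: fixed row of four nests along own x, 273 x 68 mm, centres at own x -100.5, -33.5, +33.5, +100.5 mm, y 0. Origin: centre of underside, z up; floor 4 mm up, wall tops 16 mm. Each nest is 62 (x) by 56 (y) mm inside, for one transformer with its long side (own x) along the row, either way round. 
- bay: Gated bay: concrete kerb 80 mm high round the rack on own -x, +x, +y, open on top, steel gate on own -y between posts 105 mm high. Fixed; origin and axes as the rack's. Inside 255 mm along x; from the rack's centre line 70 mm to the kerb at +y, 72 mm to the shut gate.
- gate_hinge (a point): Foot of the gate's upright hinge axis, at the bay's own (-128, -78) mm; axes as the bay's. The gate: sheet 4 mm thick in a 12 mm frame, the axis in mid-thickness; reaches 245 mm from the hinge, 12 to 100 mm above the ledge. Its outer face (away from the bay when shut) is plain up to 155 mm from the hinge; the bolt is beyond.
- gate (a joint): Gate angle, rad: 0 = shut (along the bay's own +x from the hinge, at a stop); grows as the free end swings out towards the bay's own -y; about 1.5 at the start. Stays where it is left; under 2 N at 125 mm from the hinge swings it.
- bolt (a joint): Slide bolt on the gate's outer face, m: 0 = drawn back, 0.036 = fully shot (at a stop), out past the gate's free end into the keeper on the post. Stays where it is left; about 2 N slides it.
- bolt_knob (a point): Knob of the bolt: brass pin 11 mm thick with a 16 mm head, level, square out of the gate's outer face, 73 mm above the ledge, 186 mm from the hinge when drawn. This point: mid-pin, 32 mm from the gate's mid-plane; the head ends 14 mm further out; the guides beside end 20 mm from the mid-plane. Push it sideways from above, or pinch it.
- coil: Copper deflection coil, flared, 80 mm wide at the foot, 55 mm high; a bystander. Origin under its centre.
- tv_knob: Grey plastic television knob, 42 mm wide, 20 mm high; a bystander. Origin under its centre.
- bolt_set: Bronze mounting bolt set: four bolts on a strip 100 x 26 mm, 34 mm high; a bystander. Origin under its centre.
There are look-alikes about, which are no part of the job. What is shaped like the strip_3 but green or pink is not meant.

How it is judged:
On the way, in this order (a step that is already met when the one before it is completed fails the run):
1. every transformer stands in a nest: sealed ones in the wooden rack, stripped ones in the reject tray (x of sealed_1 in the frame of pass_rack between -0.085 and 0.085 m and y of sealed_1 in the frame of pass_rack between -0.014 and 0.014 m and z of sealed_1 in the frame of pass_rack between -0.004 and 0.0105 m and angle between each of sealed_1, sealed_2, sealed_3, strip_1, strip_2, strip_3, strip_4's own z axis and vertical below 0.15 rad and linear speed of each of sealed_1, sealed_2, sealed_3, strip_1, strip_2, strip_3, strip_4 below 0.05 m/s and x of sealed_2 in the frame of pass_rack between -0.085 and 0.085 m and y of sealed_2 in the frame of pass_rack between -0.014 and 0.014 m and z of sealed_2 in the frame of pass_rack between -0.004 and 0.0105 m and x of sealed_3 in the frame of pass_rack between -0.085 and 0.085 m and y of sealed_3 in the frame of pass_rack between -0.014 and 0.014 m and z of sealed_3 in the frame of pass_rack between -0.004 and 0.0105 m and x of strip_1 in the frame of reject_tray between -0.12 and 0.12 m and y of strip_1 in the frame of reject_tray between -0.014 and 0.014 m and z of strip_1 in the frame of reject_tray between -0.004 and 0.0105 m and x of strip_2 in the frame of reject_tray between -0.12 and 0.12 m and y of strip_2 in the frame of reject_tray between -0.014 and 0.014 m and z of strip_2 in the frame of reject_tray between -0.004 and 0.0105 m and x of strip_3 in the frame of reject_tray between -0.12 and 0.12 m and y of strip_3 in the frame of reject_tray between -0.014 and 0.014 m and z of strip_3 in the frame of reject_tray between -0.004 and 0.0105 m and x of strip_4 in the frame of reject_tray between -0.12 and 0.12 m and y of strip_4 in the frame of reject_tray between -0.014 and 0.014 m and z of strip_4 in the frame of reject_tray between -0.004 and 0.0105 m), for 0.3 s.
2. the gate is shut (value of joint gate below 0.03 rad), for 0.2 s.
3. the bolt is shot (value of joint gate below 0.03 rad and value of joint bolt above 0.03 m), for 0.2 s.
At the end, for the whole second after the job is handed in: Sealed ones in nests of the wooden rack, stripped ones in nests of the reject tray: foot under 10.5 mm above the nests' underside, centre within 14 mm of the row's centre line, 85 (tray 120) mm of its middle, tilt under 0.15 rad, at rest. Gate within 0.03 rad of shut, bolt out at least 30 mm (all of step 1 and all of step 3); the robot touches nothing.
It fails at once if a bystander (coil, knob or bolt set) is moved more than 25 mm (distance of any of coil, tv_knob, bolt_set from where it was at the start of the episode above 0.025 m).
Of sealed_1, sealed_2, sealed_3, strip_1, strip_2, strip_3, strip_4 only 5 to 7 are there at a start; the rules pass over those that are not, and their reading is None.
At some moment in a run one of sealed_1, sealed_2, sealed_3, strip_1, strip_2, strip_3, strip_4 may be knocked a few centimetres aside while the robot is not near it.
It also fails if it takes over 210 s, if anything falls off the work surface, if the arm or the gripper's body presses on something with over 40 N, if the wrist force passes 120 N, or if a joint passes its speed limit or range.

## Robot

A 6-joint arm with a two-finger parallel gripper is mounted at the origin on the work surface. World frame = base frame: x ahead of the robot, y to its left, z up, the work surface at z = 0. Lengths are in m, angles in rad, forces in N, time in s.
With the tool pointing down it reaches from about 0.425 to 0.95 m from the base axis. Payload 3.5 kg.
Tool frame: the origin (TCP) lies at the very end of the fingers, on their centre line; the grasp point (between the pads) lies 19 mm behind it (ctrl.pinch_z is the distance from the TCP to the grasp point, in m); z points along the fingers, y is the line along which they close (so a half turn about z gives the same grasp; the last joint's range is limited). The gripper opens to 85 mm and grips with 20 to 120 N. Pads are 22 mm wide; open, the fingers measure 114 mm over their backs; the gripper's body (76 mm by 85 mm) begins 54 mm behind the grasp point. The pads swing forward as they close: fully open they stand 13 mm farther back than shut.
Start: joints at [-1.275, 0.286, 1.577, -0, 1.279, -0.15], TCP at [0.291, -0.609, 0.231] pointing down, gripper open.
Joint ranges: [-2.77, 2.77], [-0.9, 2.22], [0.21, 2.48], [-1.53, 4.67], [0.24, 2.81], [-2.84, 2.84]. Speed limits (rad/s): [2.79, 2.79, 3.14, 3.14, 3.14, 3.14].

## Interface

Orientations are given as a unit quaternion [x, y, z, w].
In Python, from plant import ctrl gives the robot as it stands. The module is installed in compiled form; this text tells all that it offers.
- The arm moves only by the shell command python3 -m crank 'ROWS' [OPENING] [FORCE]. ROWS is JSON, a list of rows, each a list of 6 numbers: the shift along the tool's x, y, z in cm, then the turn, a rotation vector about the tool's x, y, z in rad. In form: [[tx, ty, tz, rx, ry, rz], ...]. A call has 1 to 10 rows; each row is the pose to reach, as a shift and turn from the pose commanded when the call began, along the tool's axes at that moment; what a row does not reach only later rows make up. A row lasts 1/10 s, in which the tool goes at most 50 mm and 8.59 degrees, less where a joint would pass 70% of its speed; a pose out of reach is approached as far as the arm can. A call with a gripper value outside its range is refused whole. OPENING is the opening, from 0 (shut) to 1 (fully open), set as the call begins (- or left out, the last holds). The fingers move at their own pace and stop on an object; FORCE is the grip in N (left out, the last holds). Time passes only in rows, so rows that repeat a pose let the fingers close. It gives the time, the measured TCP pose, the force, the opening and the grip force at its end, in the units of the state.
- ctrl.get_state(): the state, without advancing time (a new reading comes with each control period).
- ctrl.read_camera(name): name is "scene" or "top" or "wrist"; returns (picture, depth): 480x640x3 uint8, blue, green, red; 480x640 float32, m along the optical axis (not along the pixel's ray), 0 where there is no reading.
- ctrl.camera_info(name): a dict with "K" (3x3 intrinsics, pixels), "origin" and "orientation" of the camera in the world. Camera axes: x right, y down, z forward; pixel columns grow to the right and rows downward; lengths in m; the calibration is good to about 2 mm. A picture is of the moment at which its call begins: read the wrist's pose just before it. camera_info takes no time and is no camera call; for the wrist camera it gives the pose at the moment of the call.
- ctrl.sign_off(): hands the job in; it is judged then, once.
The state is a dict: "time": time; "qpos": joint angles; "dq": joint speeds; "joint_efforts": joint torques, N m; "eef_pos": TCP position; "tcp_rot": TCP orientation; "contact_force": force on the tool from outside, world axes, zero at the start; "wrist_torque": the same for the moment, N m; "opening": opening from 0.0 (shut) to 1.0 (fully open); "finger_force": force on a finger pad.
Only numpy, scipy, OpenCV 4.12 (cv2) and the standard library are available. Lean on these libraries where they do the work, as an engineer would, in place of code of your own. Each camera call takes 0.05 s, during which the arm holds its last target. There are 200 camera calls.

## Working session

There is one attempt and no reset: what is moved stays moved. The work goes in short steps, Python scripts to look and compute and a shell command to move; the robot and the scene stay as the last step left them, time stands still between calls to the robot, and variables do not carry over. Pictures are saved under pics/ and viewed, at most 14 in all, crops included, and the job is handed in when it is done.

```bash
mkdir -p pics; python3 - <<'E'
from plant import ctrl
import cv2,numpy as np
s=ctrl.get_state();print(s)
for n in("scene","top"):
    p,d=ctrl.read_camera(n);cv2.imwrite(f"pics/{n}0.png",p);np.savez(f"{n}0.npz",p=p,d=d)
    print(n,ctrl.camera_info(n))
print(ctrl.camera_info("wrist"))
E
```

```text
{'time': 0.0, 'qpos': array([-1.27497691e+00,  2.87195321e-01,  1.57818283e+00, -1.45402474e-05,
        1.27858054e+00, -1.49984620e-01]), 'dq': array([-1.80954828e-03,  3.55033087e-04,  2.47647612e-04,  1.68163611e-04,
        9.35272962e-05,  2.59113539e-04]), 'joint_efforts': array([-6.82493301e-04, -4.05988562e+01, -2.92622244e+01, -1.30491690e-04,
        5.95103993e-03,  7.56261443e-06]), 'eef_pos': array([ 0.29088849, -0.60837855,  0.22992424]), 'tcp_rot': array([ 9.75258887e-01,  2.21062668e-01, -9.31272128e-05, -1.17936858e-03]), 'contact_force': array([-0.13780617,  0.86461573, -0.3669621 ]), 'wrist_torque': array([-0.0419385 ,  0.03103246,  0.04527117]), 'finger_force': 0.0, 'opening': 0.9956175516435832}
scene {'K': array([[494.07304963,   0.        , 313.49047635],
       [  0.        , 494.07304963, 232.57799885],
       [  0.        ,   0.        ,   1.        ]]), 'origin': array([ 1.3848082 , -0.33069935,  0.70016903]), 'orientation': array([ 0.72436056,  0.51176065, -0.27156415, -0.37370541])}
top {'K': array([[488.55794552,   0.        , 323.50126912],
       [  0.        , 488.55794552, 237.81828334],
       [  0.        ,   0.        ,   1.        ]]), 'origin': array([ 0.34441115, -0.03645549,  1.2101881 ]), 'orientation': array([ 0.72808512, -0.67801596,  0.06924167, -0.07343033])}
{'K': array([[375.92400805,   0.        , 330.63081115],
       [  0.        , 375.92400805, 236.43861727],
       [  0.        ,   0.        ,   1.        ]]), 'origin': array([ 0.35247707, -0.57922873,  0.37140034]), 'orientation': array([ 0.83779569, -0.52873523, -0.07354684,  0.11457881])}
```

View pics/top0.png

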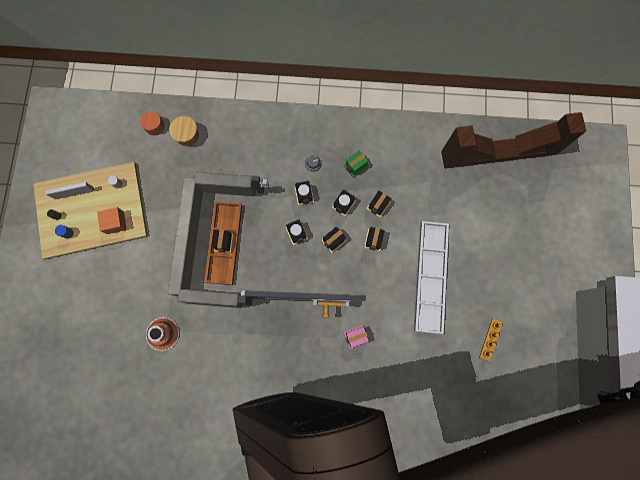

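View pics/scene0.png

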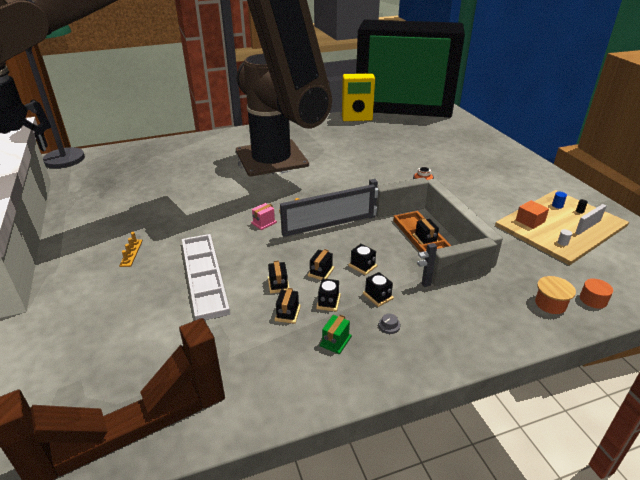

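Top view: seals at (304,188), (344,202), (296,230). Loose strips at (380,203), (334,239), (376,238), and one in the rack at (222,240). Look-alikes are green at (357,162) and pink at (357,337). The rack row is near (223,243), the tray near (432,278), and the gate runs from (240,295) to (365,298) with its knob near (330,310). Next I triangulate.

```bash
cat > h.py <<'E'
import numpy as np,cv2
from scipy.spatial.transform import Rotation as R
from plant import ctrl
def cam(n):
    i=ctrl.camera_info(n);return i["K"],np.array(i["origin"]),R.from_quat(i["orientation"]).as_matrix()
def ray(c,uv):
    K,o,M=c;uv=np.atleast_2d(uv).astype(float)
    d=np.c_[uv,np.ones(len(uv))]@np.linalg.inv(K).T@M.T
    return o,d
def plane(c,uv,z):
    o,d=ray(c,uv);return o+d*((z-o[2])/d[:,2])[:,None]
def proj(c,P):
    K,o,M=c;q=(np.atleast_2d(P)-o)@M@K.T;return q[:,:2]/q[:,2:]
def tri(c1,u1,c2,u2):
    o1,d1=ray(c1,u1);o2,d2=ray(c2,u2);d1=d1[0];d2=d2[0]
    t=np.linalg.lstsq(np.c_[d1,-d2],o2-o1,rcond=None)[0]
    a=o1+t[0]*d1;b=o2+t[1]*d2;return (a+b)/2,np.linalg.norm(a-b)
def cloud(c,d):
    K,o,M=c;v,u=np.mgrid[:480,:640]
    _,r=ray(c,np.c_[u.ravel(),v.ravel()]);return (o+r*d.ravel()[:,None]).reshape(480,640,3)
def go(P,yaw=None):
    "shift in tool cm and yaw turn (mod pi) so that TCP is at P with tool y at world angle yaw"
    s=ctrl.get_state();M=R.from_quat(s["tcp_rot"]).as_matrix()
    sh=M.T@(np.array(P)-s["eef_pos"])*100
    cy=np.arctan2(M[1,1],M[0,1]);out=[*np.round(sh,2)]
    if yaw is not None:
        dy=(yaw-cy+np.pi/2)%np.pi-np.pi/2
        out+=['rz',round(-dy,3)]
    return out,'q6',round(s['qpos'][5],2),'t',round(s['time'],1)
E
python3 - <<'E'
from h import *
T,S=cam("top"),cam("scene")
A=np.load("top0.npz");B=np.load("scene0.npz")
def blobs(p,lo,hi,amin,amax):
    m=cv2.inRange(cv2.cvtColor(p,cv2.COLOR_BGR2HSV),lo,hi)
    n,l,st,ce=cv2.connectedComponentsWithStats(m)
    return [(ce[i].round(1),st[i,4]) for i in range(1,n) if amin<st[i,4]<amax]
X=cloud(T,A["d"])
for nm,lo,hi in(("white",(0,0,190),(180,50,255)),("brown",(8,60,90),(24,190,255))):
    print(nm)
    sb=blobs(B["p"],lo,hi,15,900)
    for ce,a in blobs(A["p"],lo,hi,25,900):
        if not(180<ce[0]<400 and 140<ce[1]<360):continue
        P=plane(T,ce,0.044)[0];u=proj(S,P)[0]
        near=[(c,aa) for c,aa in sb if np.linalg.norm(c-u)<12]
        print(ce,a,P.round(3),[(c,aa,tri(T,ce,S,c)[0].round(3)) for c,aa in near],X[int(ce[1]),int(ce[0])].round(3))
# corners
for nm,px in dict(rackTL=(214,203),rackTR=(243,203),rackBL=(205,283),rackBR=(235,285)).items():print(nm,plane(T,px,0.016)[0].round(3))
for px in((421,221),(449,223),(415,331),(443,333)):print('tray',plane(T,px,0.016)[0].round(3))
E
```

```text
white
[303.3 189.3] 84 [0.702 0.038 0.044] [(array([378.9, 279.5]), np.int32(89), array([0.702, 0.039, 0.046]))] [0.702 0.039 0.046]
[344.  199.4] 83 [ 0.683 -0.065  0.044] [(array([328.3, 285.1]), np.int32(99), array([ 0.683, -0.064,  0.046]))] [ 0.684 -0.065  0.044]
[295.6 229.1] 85 [0.6   0.049 0.044] [(array([363.3, 249.9]), np.int32(72), array([0.6  , 0.05 , 0.046]))] [0.599 0.05  0.05 ]
brown
[357.  159.5] 68 [ 0.79  -0.091  0.044] [(array([336.1, 323.7]), np.int32(117), array([ 0.789, -0.089,  0.048]))] [ 0.79  -0.091  0.046]
[379.9 200.4] 80 [ 0.687 -0.154  0.044] [(array([286.3, 296.9]), np.int32(150), array([ 0.687, -0.152,  0.046]))] [ 0.687 -0.151  0.048]
[375.4 236.2] 83 [ 0.596 -0.147  0.044] [(array([277.3, 270. ]), np.int32(110), array([ 0.597, -0.146,  0.042]))] [ 0.597 -0.146  0.042]
[333.  237.3] 97 [ 0.586 -0.044  0.044] [(array([320.9, 255.7]), np.int32(90), array([ 0.586, -0.044,  0.045]))] [ 0.587 -0.044  0.043]
[339.9 244.9] 28 [ 0.568 -0.062  0.044] [(array([320.9, 255.7]), np.int32(90), array([ 0.573, -0.051,  0.037]))] [ 0.577 -0.06   0.011]
[329.  306.1] 178 [ 0.419 -0.046  0.044] [] [ 0.422 -0.046 -0.001]
[357.4 336.5] 80 [ 0.354 -0.117  0.044] [(array([263.7, 207.3]), np.int32(46), array([ 0.354, -0.114,  0.048]))] [ 0.355 -0.116  0.042]
rackTL [0.659 0.262 0.016]
rackTR [0.664 0.189 0.016]
rackBL [0.455 0.261 0.016]
rackBR [0.456 0.187 0.016]
tray [ 0.649 -0.262  0.016]
tray [ 0.649 -0.332  0.016]
tray [ 0.376 -0.256  0.016]
tray [ 0.377 -0.323  0.016]
```

```bash
python3 - <<'E'
import cv2
p=cv2.imread("pics/top0.png")
cv2.imwrite("pics/cropT.png",cv2.resize(p[145:345,170:400],None,fx=3.4,fy=2.95*1.0,interpolation=cv2.INTER_CUBIC)[:600,:800])
E
```

```text
(no output)
```

View pics/cropT.png

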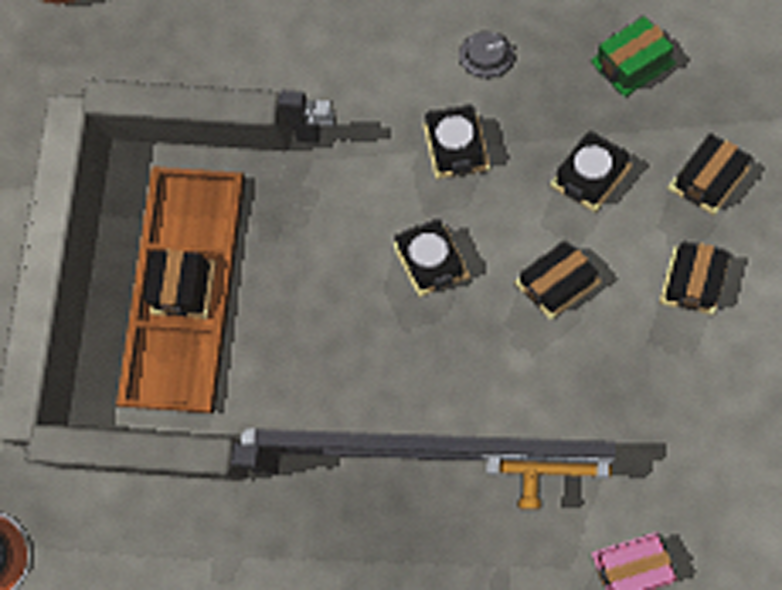

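Listing the candidates, by full-frame pixel:
- **Meant:** the three black blocks with white discs and the four black blocks with brown strips listed above.
- **Not meant:** green (357,160) and pink (357,337).

The crop confirms this. Rack and bay axes lie roughly along world x and y. Next I move to a high view over the cluster.

```bash
python3 -c "
from h import *
print(go([0.58,-0.06,0.36],np.pi/2),R.from_quat(ctrl.get_state()['tcp_rot']).as_matrix().round(3))"
```

```text
([np.float64(49.74), np.float64(-37.05), np.float64(-12.9), 'rz', np.float64(0.446)], 'q6', np.float64(-0.15), 't', 0.1) [[ 0.902  0.431 -0.001]
 [ 0.431 -0.902  0.002]
 [ 0.    -0.002 -1.   ]]
```

```bash
python3 -m crank '[[10,-6,-12.9,0,0,0],[49.7,-37,-12.9,0,0,0.446],[49.7,-37,-12.9,0,0,0.446],[49.7,-37,-12.9,0,0,0.446],[49.7,-37,-12.9,0,0,0.446],[49.7,-37,-12.9,0,0,0.446],[49.7,-37,-12.9,0,0,0.446],[49.7,-37,-12.9,0,0,0.446],[49.7,-37,-12.9,0,0,0.446],[49.7,-37,-12.9,0,0,0.446]]' 0.7 40
python3 -c "
from h import *
print(go([0.58,-0.06,0.36],np.pi/2))"
```

```text
time: 1.1
eef_pos: [0.5149, -0.1845, 0.338]
tcp_rot: [1.0, -0.0, -0.0, -0.0]
contact_force: [0.6, -0.5, -0.2]
opening: 0.701
finger_force: 0.0
([np.float64(6.5), np.float64(-12.45), np.float64(-2.2), 'rz', np.float64(-0.0)], 'q6', np.float64(1.04), 't', 1.1)
```

```bash
python3 -m crank '[[6.5,-12.5,-2.2,0,0,0],[6.5,-12.5,-2.2,0,0,0],[6.5,-12.5,-2.2,0,0,0],[6.5,-12.5,-2.2,0,0,0],[6.5,-12.5,-2.2,0,0,0],[6.5,-12.5,-2.2,0,0,0]]' 0.7 40
python3 -c "
from h import *
print(ctrl.get_state()['dq'].round(3));c=cam('wrist');p,d=ctrl.read_camera('wrist');cv2.imwrite('pics/w1.png',p);np.savez('w1.npz',p=p,d=d,K=c[0],o=c[1],M=c[2]);print(c)"
```

```text
time: 1.7
eef_pos: [0.5791, -0.0623, 0.3593]
tcp_rot: [1.0, -0.001, -0.001, 0.0]
contact_force: [-0.0, -0.5, 0.2]
opening: 0.705
finger_force: 0.0
[-0.018 -0.003  0.003  0.002 -0.001  0.001]
(array([[375.92400805,   0.        , 330.63081115],
       [  0.        , 375.92400805, 236.43861727],
       [  0.        ,   0.        ,   1.        ]]), array([ 0.64752039, -0.06229949,  0.50051933]), array([[-2.22116426e-03, -9.62439915e-01, -2.71485685e-01],
       [-9.99997508e-01,  2.19881461e-03,  3.86509441e-04],
       [ 2.24954578e-04,  2.71485867e-01, -9.62442400e-01]]))
```

View pics/w1.png

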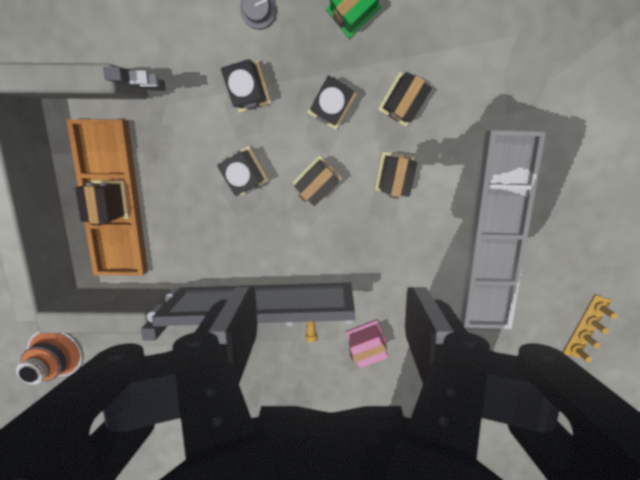

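The wrist view shows all seven transformers, the rack (105,197), the tray (505,230), the gate and its knob (311,328) clearly. Now poses from colour masks and depth.

```bash
cat > meas.py <<'E'
from h import *
def rect(XY):
    (c,(w,h),a)=cv2.minAreaRect((XY*1000).astype(np.float32))
    if w<h:w,h,a=h,w,a+90
    return np.array(c)/1000,w,h,((a+90)%180)-90   # long-axis angle deg
def measure(f,show=True):
    A=np.load(f);p=A["p"];c=(A["K"],A["o"],A["M"]);X=cloud(c,A["d"])
    hsv=cv2.cvtColor(p,cv2.COLOR_BGR2HSV);out=[]
    for nm,lo,hi in(("seal",(0,0,150),(180,50,255)),("strip",(8,60,60),(24,200,255))):
        m=(cv2.inRange(hsv,lo,hi)>0)&(X[...,2]>.036)&(X[...,2]<.056)
        n,l,st,ce=cv2.connectedComponentsWithStats(m.astype(np.uint8))
        for i in range(1,n):
            if st[i,4]<150:continue
            u=l==i;z=np.median(X[u][:,2]);v,uu=np.nonzero(u)
            P=plane(c,np.c_[uu,v],z)[:,:2];ctr,w,h,a=rect(P)
            near=(np.hypot(*(X[...,:2]-ctr).transpose(2,0,1))<.04)&(abs(X[...,2]-z)<.006)
            v,uu=np.nonzero(near);bc,bw,bh,ba=rect(plane(c,np.c_[uu,v],z)[:,:2])
            px=ce[i];col=hsv[near].mean(0)
            out.append((nm,px.round(),ctr.round(4),round(z,4),"tag %.0fx%.0f a%.0f"%(w,h,a),"top",bc.round(4),"%.0fx%.0f a%.1f"%(bw,bh,ba)))
    return out,X,p,hsv,c
if __name__=="__main__":
    import sys
    o,X,p,hsv,c=measure(sys.argv[1])
    for r in o:print(*r)
    if len(sys.argv)>2:
        V,U=np.mgrid[:480,:640];z=X[...,2]
        for nm,box in(("rack",(50,110,150,290)),("tray",(455,120,555,335))):
            b=(U>box[0])&(U<box[2])&(V>box[1])&(V<box[3])&(z>.010)&(z<.022)
            if nm=="rack":b&=(cv2.inRange(hsv,(3,120,40),(20,255,255))>0)
            n,l,st,ce=cv2.connectedComponentsWithStats(b.astype(np.uint8));i=1+st[1:,4].argmax();b=l==i
            v,u=np.nonzero(b);print(nm,np.percentile(z[b],[50,80]),rect(plane(c,np.c_[u,v],.016)[:,:2]))
        g=(U>140)&(U<370)&(V>270)&(V<335)&(z>.09)&(z<.11);print("gate",rect(X[g][:,:2]),z[g].max())
        k=(cv2.inRange(hsv,(10,120,80),(30,255,255))>0)&(U>290)&(U<330)&(V>315)&(V<350);print("knob",X[k].mean(0),X[k].max(0),X[k].min(0))
E
python3 meas.py w1.npz 1
```

```text
seal [241.  83.] [0.6999 0.0396] 0.0433 tag 28x26 a90 top [0.6992 0.0387] 44x36 a15.4
seal [331. 100.] [ 0.681  -0.0634] 0.0433 tag 28x28 a46 top [ 0.6806 -0.063 ] 44x36 a-30.4
seal [237. 174.] [0.5973 0.0504] 0.0434 tag 28x27 a43 top [0.5977 0.0494] 44x37 a27.8
strip [346.   6.] [ 0.7783 -0.0797] 0.0434 tag 22x9 a-48 top [ 0.7701 -0.0872] 50x24 a89.9
strip [409.  97.] [ 0.6843 -0.1518] 0.0433 tag 46x14 a-30 top [ 0.6827 -0.1503] 50x36 a-29.8
strip [399. 176.] [ 0.5932 -0.1453] 0.0432 tag 46x14 a-10 top [ 0.5915 -0.1441] 50x36 a-9.4
strip [316. 183.] [ 0.5853 -0.0443] 0.0432 tag 46x13 a-45 top [ 0.5839 -0.0433] 49x35 a-45.9
strip [ 91. 205.] [0.5592 0.2321] 0.047 tag 51x23 a1 top [0.5587 0.2283] 50x39 a-1.2
strip [369. 353.] [ 0.3508 -0.1146] 0.0434 tag 46x10 a-66 top [ 0.3525 -0.1118] 50x39 a-66.9
strip [ 41. 362.] [0.3321 0.3476] 0.0377 tag 42x33 a40 top [0.3338 0.3463] 54x44 a36.4
rack [0.01442768 0.01528833] (array([0.55951678, 0.22859052]), 203.94288635253906, 70.71455383300781, -0.44980621337890625)
tray [0.01450818 0.01539441] (array([ 0.51032727, -0.28956085]), 272.3083801269531, 70.44046783447266, -1.6397552490234375)
gate (array([0.43312402, 0.03693336]), 254.0153350830078, 28.17839241027832, -84.59810972213745) 0.1056465256832822
knob [ 0.40287728 -0.03673777  0.07707313] [ 0.4172828  -0.03063849  0.08073328] [ 0.39157481 -0.04324651  0.0724987 ]
```

Heights come out at 43.3 mm for the tops and about 15 mm for the walls. Sizes (44x36, rack 204x70, tray 272x70) and the top camera's positions all agree within 2 mm. I'll start with the faulty unit in the rack, hovering with the wrist camera to verify before each pick.

```bash
cat > plan.py <<'E'
from h import *
import sys,json
# waypoints [[x,y,z,yaw_deg of tool x],...] m ; prints shift (cm) + rz per leg and rows needed
def plan(W):
    s=ctrl.get_state();M=R.from_quat(s["tcp_rot"]).as_matrix()
    p=s["eef_pos"];a=np.arctan2(M[1,0],M[0,0])
    for w in W:
        q=np.array(w[:3]);b=np.radians(w[3]);d=q-p
        x=d[0]*np.cos(a)+d[1]*np.sin(a);y=d[0]*np.sin(a)-d[1]*np.cos(a)
        n=int(np.ceil(max(np.linalg.norm(d)/.05,abs(b-a)/.15)))
        print([round(float(v),1) for v in(100*x,100*y,-100*d[2])],"rz",round(float(a-b),2),"n",n)
        p,a=q,b
    print("t",round(s["time"],1),"F",s["contact_force"].round(1))
def hover(tag,loc,r=.035):
    c=cam("wrist");p,d=ctrl.read_camera("wrist");np.savez("hv.npz",p=p,d=d,K=c[0],o=c[1],M=c[2])
    from meas import measure
    o=[q for q in measure("hv.npz")[0] if np.linalg.norm(q[2]-loc)<r]
    for q in o:print(*q)
if __name__=="__main__":plan(json.loads(sys.argv[1]))
E
python3 plan.py '[[0.559,0.229,0.20,0]]'
```

```text
[-2.1, -29.2, 15.9] rz -0.0 n 7
t 1.8 F [ 0.6 -0.4 -0.4]
```

```bash
python3 -m crank '[[-2.1,-29.2,10,0,0,0],[-2.1,-29.2,15.9,0,0,0],[-2.1,-29.2,15.9,0,0,0],[-2.1,-29.2,15.9,0,0,0],[-2.1,-29.2,15.9,0,0,0],[-2.1,-29.2,15.9,0,0,0],[-2.1,-29.2,15.9,0,0,0],[-2.1,-29.2,15.9,0,0,0],[-2.1,-29.2,15.9,0,0,0],[-2.1,-29.2,15.9,0,0,0]]' 0.6 50
python3 - <<'E'
from plan import *
hover("strip",[.559,.229])
A=np.load("hv.npz");p=A["p"];c=(A["K"],A["o"],A["M"]);X=cloud(c,A["d"]);hsv=cv2.cvtColor(p,cv2.COLOR_BGR2HSV)
b=(cv2.inRange(hsv,(3,120,30),(20,255,255))>0)&(X[...,2]>.009)&(X[...,2]<.022)&(abs(X[...,1]-.229)<.06)
from meas import rect
v,u=np.nonzero(b);print("rack",rect(plane(c,np.c_[u,v],.016)[:,:2]))
cv2.imwrite("pics/hv1.png",p)
E
```

```text
time: 2.75
eef_pos: [0.5597, 0.2288, 0.2023]
tcp_rot: [1.0, -0.001, 0.001, 0.0]
contact_force: [-0.7, -0.1, 1.0]
opening: 0.603
finger_force: 0.0
strip [329. 216.] [0.559 0.231] 0.0468 tag 51x36 a-1 top [0.5587 0.231 ] 51x36 a-1.2
rack (array([0.55879266, 0.23085532]), 203.74647521972656, 66.83525848388672, -0.573638916015625)
```

View pics/hv1.png

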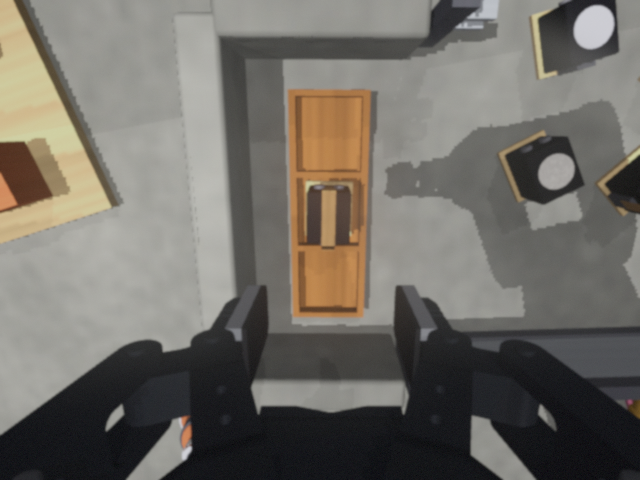

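The rack view is centred at (330,205), the strip unit stands in its middle nest, and the fingers straddle it clear of the kerb. Planning the pick and place.

```bash
python3 plan.py '[[0.559,0.231,0.020,-0.6],[0.559,0.231,0.19,-0.6],[0.6108,-0.2925,0.19,-1.6]]'
```

```text
[-0.1, -0.2, 18.3] rz 0.01 n 4
[0.0, -0.0, -17.0] rz 0.0 n 4
[5.7, 52.3, -0.0] rz 0.02 n 11
t 2.8 F [ 0.2  0.2 -0.1]
```

```bash
python3 -m crank '[[-0.1,-0.2,4,0,0,0.01],[-0.1,-0.2,8.5,0,0,0.01],[-0.1,-0.2,13,0,0,0.01],[-0.1,-0.2,16.5,0,0,0.01],[-0.1,-0.2,18.2,0,0,0.01],[-0.1,-0.2,18.2,0,0,0.01],[-0.1,-0.2,18.2,0,0,0.01]]' 0.6 50
python3 -m crank '[[0,0,0,0,0,0],[0,0,0,0,0,0],[0,0,0,0,0,0],[0,0,0,0,0,0],[0,0,0,0,0,0],[0,0,0,0,0,0]]' 0 50
python3 -m crank '[[0,0,-3,0,0,0],[0,0,-7,0,0,0],[0,0,-12,0,0,0],[0,0,-16,0,0,0],[0,0,-17,0,0,0],[0,0,-17,0,0,0]]'
```

```text
time: 3.5
eef_pos: [0.5595, 0.2322, 0.021]
tcp_rot: [1.0, -0.006, 0.002, -0.0]
contact_force: [-0.0, 0.3, 0.6]
opening: 0.6
finger_force: 0.0
time: 4.1
eef_pos: [0.5603, 0.2329, 0.0224]
tcp_rot: [1.0, -0.005, 0.003, -0.001]
contact_force: [0.8, -0.8, 6.0]
opening: 0.41
finger_force: 51.9
time: 4.7
eef_pos: [0.5587, 0.2328, 0.1917]
tcp_rot: [1.0, -0.005, 0.002, -0.001]
contact_force: [-0.1, 0.1, -1.5]
opening: 0.411
finger_force: 51.0
```

```bash
python3 plan.py '[[0.6108,-0.2925,0.15,-1.6]]'
```

```text
[5.7, 52.5, 4.2] rz 0.02 n 11
t 4.7 F [-0.1  0.1 -1.5]
```

```bash
python3 -m crank '[[1,4,0,0,0,0.02],[2,8,0,0,0,0.02],[3,13,0,0,0,0.02],[5.7,52.5,0,0,0,0.02],[5.7,52.5,0,0,0,0.02],[5.7,52.5,0,0,0,0.02],[5.7,52.5,0,0,0,0.02],[5.7,52.5,0,0,0,0.02],[5.7,52.5,0,0,0,0.02],[5.7,52.5,4,0,0,0.02]]'
python3 -m crank '[[0,0,0,0,0,0],[0,0,0,0,0,0],[0,0,0,0,0,0]]'
python3 plan.py '[[0.6108,-0.2925,0.15,-1.6],[0.6108,-0.2925,0.022,-1.6]]'
```

```text
time: 5.7
eef_pos: [0.6063, -0.245, 0.1693]
tcp_rot: [1.0, -0.015, 0.0, 0.0]
contact_force: [1.0, 0.2, -0.8]
opening: 0.411
finger_force: 51.0
time: 6.0
eef_pos: [0.6055, -0.2411, 0.1679]
tcp_rot: [1.0, -0.015, -0.002, -0.001]
contact_force: [-0.5, 0.3, -1.6]
opening: 0.412
finger_force: 51.0
[0.7, 5.1, 1.8] rz -0.0 n 2
[0.0, -0.0, 12.8] rz 0.0 n 3
t 6.0 F [-0.5  0.3 -1.6]
```

```bash
python3 -m crank '[[0.6,5.1,1.8,0,0,0],[0.6,5.1,1.8,0,0,0],[0.6,5.1,1.8,0,0,0],[0.6,5.1,1.8,0,0,0]]'
python3 - <<'E'
from plan import *
from meas import rect
c=cam("wrist");p,d=ctrl.read_camera("wrist");X=cloud(c,d);np.savez("tr.npz",p=p,d=d,K=c[0],o=c[1],M=c[2])
cv2.imwrite("pics/tr1.png",p)
b=(abs(X[...,0]-.51)<.17)&(abs(X[...,1]+.29)<.06)&(X[...,2]>.011)&(X[...,2]<.02)
v,u=np.nonzero(b);print(b.sum(),rect(plane(c,np.c_[u,v],.016)[:,:2]))
for xx in(.63,.60,.56,.53):
  q=b&(abs(X[...,0]-xx)<.006);print(xx,X[q][:,1].min(),X[q][:,1].max())
plan([[0.6108,-0.2925,0.022,-1.6]])
E
```

```text
time: 6.4
eef_pos: [0.6111, -0.2921, 0.1523]
tcp_rot: [1.0, -0.014, 0.0, -0.0]
contact_force: [0.1, 0.9, -1.8]
opening: 0.407
finger_force: 51.0
2141 (array([ 0.54504584, -0.29236783]), 204.87698364257812, 67.67161560058594, -1.6831283569335938)
0.63 -0.3287989267626477 -0.2607496441323056
0.6 -0.32811112776497664 -0.2605282174428656Traceback (most recent call last):
  File "<stdin>", line 8, in <module>
    return umr_minimum(a, axis, None, out, keepdims, initial, where)
ValueError: zero-size array to reduction operation minimum which has no identity
```

View pics/tr1.png

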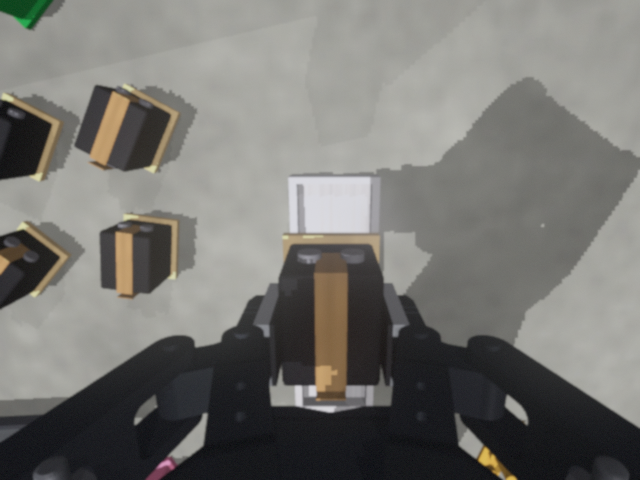

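The tray's far nest shows at (335,205), and the held unit hangs square with its strip along the row. The tray centre line there is y≈-0.294.

```bash
python3 -m crank '[[0,0.2,4,0,0,0],[0,0.2,8,0,0,0],[0,0.2,11,0,0,0],[0,0.2,12.6,0,0,0],[0,0.2,12.9,0,0,0],[0,0.2,12.9,0,0,0]]'
python3 -m crank '[[0,0,0,0,0,0],[0,0,0,0,0,0],[0,0,0,0,0,0],[0,0,0,0,0,0]]' 0.6
python3 -m crank '[[0,0,-4,0,0,0],[0,0,-9,0,0,0],[0,0,-13.8,0,0,0],[0,0,-13.8,0,0,0]]'
python3 plan.py '[[0.592,-0.1447,0.16,-9.5]]'
```

```text
time: 7.05
eef_pos: [0.6116, -0.2954, 0.0239]
tcp_rot: [1.0, -0.015, 0.001, 0.0]
contact_force: [0.3, -0.2, -1.7]
opening: 0.409
finger_force: 51.8
time: 7.45
eef_pos: [0.6112, -0.296, 0.0239]
tcp_rot: [1.0, -0.015, 0.001, 0.0]
contact_force: [-0.1, 0.4, 0.2]
opening: 0.596
finger_force: 0.0
time: 7.85
eef_pos: [0.6152, -0.2987, 0.1719]
tcp_rot: [1.0, -0.015, 0.007, 0.005]
contact_force: [0.7, 0.4, 1.7]
opening: 0.599
finger_force: 0.0
[-2.8, -15.3, 1.2] rz 0.14 n 4
t 7.8 F [0.7 0.4 1.7]
```

```bash
python3 -m crank '[[-2.4,-15.1,0.3,0,0,0.14],[-2.4,-15.1,0.3,0,0,0.14],[-2.4,-15.1,0.3,0,0,0.14],[-2.4,-15.1,0.3,0,0,0.14],[-2.4,-15.1,0.3,0,0,0.14],[-2.4,-15.1,0.3,0,0,0.14],[-2.4,-15.1,0.3,0,0,0.14]]'
python3 - <<'E'
from plan import *
hover("",[.592,-.1447],.06);hover("",[.611,-.294],.06)
plan([[0.592,-0.1447,.016,-9.5]])
E
```

```text
time: 8.55
eef_pos: [0.5917, -0.1456, 0.1582]
tcp_rot: [0.996, -0.086, 0.0, 0.0]
contact_force: [0.9, -0.3, 0.6]
opening: 0.6
finger_force: 0.0
strip [330. 229.] [ 0.5919 -0.1447] 0.0432 tag 50x12 a-10 top [ 0.5919 -0.1449] 50x36 a-9.9
strip [548. 166.] [ 0.6104 -0.2938] 0.0473 tag 50x16 a-1 top [ 0.61   -0.2932] 50x38 a-1.5
[0.0, -0.1, 14.2] rz -0.01 n 3
t 8.7 F [-0.2 -0.1  0.1]
```

```bash
python3 -m crank '[[0,-0.1,4,0,0,0],[0,-0.1,8.5,0,0,0],[0,-0.1,12,0,0,0],[0,-0.1,14,0,0,0],[0,-0.1,14.2,0,0,0],[0,-0.1,14.2,0,0,0]]'
python3 -m crank '[[0,0,0,0,0,0],[0,0,0,0,0,0],[0,0,0,0,0,0],[0,0,0,0,0,0],[0,0,0,0,0,0]]' 0 50
python3 -m crank '[[0,0,-3,0,0,0],[0,0,-7,0,0,0],[0,0,-11,0,0,0],[0,0,-13,0,0,0],[0,0,-13,0,0,0],[0,0,-13,0,0,0]]'
python3 plan.py '[[0.544,-0.292,0.14,-1.6],[0.544,-0.292,0.024,-1.6]]'
```

```text
time: 9.25
eef_pos: [0.5916, -0.1438, 0.0159]
tcp_rot: [0.996, -0.085, -0.0, -0.0]
contact_force: [0.7, -0.2, -0.1]
opening: 0.603
finger_force: 0.0
time: 9.75
eef_pos: [0.5931, -0.1439, 0.0182]
tcp_rot: [0.996, -0.085, 0.002, 0.001]
contact_force: [-0.1, -1.6, 6.1]
opening: 0.419
finger_force: 51.2
time: 10.35
eef_pos: [0.5908, -0.1427, 0.1451]
tcp_rot: [0.996, -0.085, -0.001, -0.0]
contact_force: [-0.6, 0.5, -3.2]
opening: 0.416
finger_force: 50.4
[-2.1, 15.5, 0.5] rz -0.14 n 4
[0.0, -0.0, 11.6] rz 0.0 n 3
t 10.3 F [-0.6  0.5 -3.2]
```

```bash
python3 -m crank '[[-2.1,15.5,0.5,0,0,-0.14],[-2.1,15.5,0.5,0,0,-0.14],[-2.1,15.5,0.5,0,0,-0.14],[-2.1,15.5,0.5,0,0,-0.14],[-2.1,15.5,0.5,0,0,-0.14],[-2.1,15.5,0.5,0,0,-0.14],[-2.1,15.5,0.5,0,0,-0.14]]'
python3 plan.py '[[0.544,-0.292,0.024,-1.6]]'
```

```text
time: 11.05
eef_pos: [0.5446, -0.2904, 0.1399]
tcp_rot: [1.0, -0.014, -0.001, -0.001]
contact_force: [-0.4, 0.4, -2.3]
opening: 0.412
finger_force: 50.6
[-0.1, 0.2, 11.6] rz -0.0 n 3
t 11.1 F [-0.4  0.4 -2.3]
```

Then release and go to the strip at (0.6835,-0.151) at -30°.

```bash
python3 -m crank '[[-0.1,0.1,4,0,0,0],[-0.1,0.1,8,0,0,0],[-0.1,0.1,10.5,0,0,0],[-0.1,0.1,11.6,0,0,0],[-0.1,0.1,11.6,0,0,0],[-0.1,0.1,11.6,0,0,0]]'
python3 -m crank '[[0,0,0,0,0,0],[0,0,0,0,0,0],[0,0,0,0,0,0],[0,0,0,0,0,0]]' 0.6
python3 -m crank '[[0,0,-4,0,0,0],[0,0,-9,0,0,0],[0,0,-13.6,0,0,0],[0,0,-13.6,0,0,0],[0,0,-13.6,0,0,0],[0,0,-13.6,0,0,0]]'
python3 plan.py '[[0.683,-0.151,0.16,-30]]'
```

```text
time: 11.65
eef_pos: [0.5446, -0.2928, 0.0259]
tcp_rot: [1.0, -0.014, 0.001, 0.001]
contact_force: [-0.4, -0.7, -0.9]
opening: 0.412
finger_force: 50.8
time: 12.05
eef_pos: [0.5438, -0.2934, 0.0255]
tcp_rot: [1.0, -0.015, 0.0, 0.0]
contact_force: [0.4, -0.3, -0.2]
opening: 0.599
finger_force: 0.0
time: 12.65
eef_pos: [0.5427, -0.2926, 0.1595]
tcp_rot: [1.0, -0.015, -0.001, -0.001]
contact_force: [0.2, -0.2, 0.2]
opening: 0.599
finger_force: 0.0
[13.6, -14.6, -0.0] rz 0.49 n 4
t 12.7 F [ 0.2 -0.2  0.2]
```

```bash
python3 -m crank '[[13.6,-14.6,0,0,0,0.49],[13.6,-14.6,0,0,0,0.49],[13.6,-14.6,0,0,0,0.49],[13.6,-14.6,0,0,0,0.49],[13.6,-14.6,0,0,0,0.49],[13.6,-14.6,0,0,0,0.49],[13.6,-14.6,0,0,0,0.49],[13.6,-14.6,0,0,0,0.49]]'
python3 - <<'E'
from plan import *
hover("",[.683,-.151],.06);hover("",[.544,-.294],.08)
plan([[0.683,-0.151,.016,-30]])
E
```

```text
time: 13.45
eef_pos: [0.6827, -0.1526, 0.1601]
tcp_rot: [0.966, -0.258, -0.001, 0.0]
contact_force: [0.3, -0.1, 0.2]
opening: 0.602
finger_force: 0.0
strip [328. 229.] [ 0.6834 -0.1514] 0.0432 tag 51x12 a-30 top [ 0.6833 -0.1509] 50x36 a-30.0
strip [559. 218.] [ 0.6119 -0.2929] 0.0472 tag 54x25 a-13 top [ 0.6112 -0.2936] 53x37 a-1.8
strip [587. 293.] [ 0.5476 -0.2924] 0.0472 tag 56x16 a2 top [ 0.5537 -0.2909] 71x37 a-1.4
[-0.1, -0.1, 14.5] rz 0.0 n 3
t 13.6 F [ 0.6  0.2 -0.1]
```

```bash
python3 -m crank '[[0,-0.1,4,0,0,0],[0,-0.1,8.5,0,0,0],[0,-0.1,12,0,0,0],[0,-0.1,14.2,0,0,0],[0,-0.1,14.4,0,0,0],[0,-0.1,14.4,0,0,0]]'
python3 -m crank '[[0,0,0,0,0,0],[0,0,0,0,0,0],[0,0,0,0,0,0],[0,0,0,0,0,0],[0,0,0,0,0,0]]' 0 50
python3 -m crank '[[0,0,-3,0,0,0],[0,0,-7,0,0,0],[0,0,-11,0,0,0],[0,0,-13,0,0,0],[0,0,-13,0,0,0],[0,0,-13,0,0,0]]'
python3 plan.py '[[0.477,-0.290,0.14,-1.6]]'
```

```text
time: 14.15
eef_pos: [0.6841, -0.1512, 0.0171]
tcp_rot: [0.966, -0.258, -0.0, -0.0]
contact_force: [0.7, -1.2, 0.7]
opening: 0.599
finger_force: 0.0
time: 14.65
eef_pos: [0.6862, -0.1514, 0.02]
tcp_rot: [0.966, -0.257, 0.002, 0.0]
contact_force: [-0.3, -0.6, 5.9]
opening: 0.412
finger_force: 51.8
time: 15.25
eef_pos: [0.6837, -0.1502, 0.1461]
tcp_rot: [0.966, -0.257, -0.001, -0.0]
contact_force: [-0.4, 0.1, -1.8]
opening: 0.413
finger_force: 50.9
[-11.0, 22.4, 0.6] rz -0.49 n 5
t 15.2 F [-0.4  0.1 -1.8]
```

```bash
python3 -m crank '[[-11,22.4,0.6,0,0,-0.49],[-11,22.4,0.6,0,0,-0.49],[-11,22.4,0.6,0,0,-0.49],[-11,22.4,0.6,0,0,-0.49],[-11,22.4,0.6,0,0,-0.49],[-11,22.4,0.6,0,0,-0.49],[-11,22.4,0.6,0,0,-0.49],[-11,22.4,0.6,0,0,-0.49],[-11,22.4,0.6,0,0,-0.49]]'
python3 plan.py '[[0.477,-0.290,0.026,-1.6]]'
```

```text
time: 16.15
eef_pos: [0.4782, -0.2892, 0.1402]
tcp_rot: [1.0, -0.014, -0.0, -0.001]
contact_force: [0.5, 0.2, -1.7]
opening: 0.408
finger_force: 51.0
[-0.1, 0.1, 11.4] rz -0.0 n 3
t 16.1 F [ 0.5  0.2 -1.7]
```

```bash
python3 -m crank '[[-0.1,0.1,4,0,0,0],[-0.1,0.1,8,0,0,0],[-0.1,0.1,10.5,0,0,0],[-0.1,0.1,11.4,0,0,0],[-0.1,0.1,11.5,0,0,0],[-0.1,0.1,11.5,0,0,0]]'
python3 -m crank '[[0,0,0,0,0,0],[0,0,0,0,0,0],[0,0,0,0,0,0],[0,0,0,0,0,0]]' 0.6
python3 -m crank '[[0,0,-4,0,0,0],[0,0,-9,0,0,0],[0,0,-13.6,0,0,0],[0,0,-13.6,0,0,0],[0,0,-13.6,0,0,0],[0,0,-13.6,0,0,0]]'
python3 plan.py '[[0.5845,-0.044,0.16,-45.5]]'
```

```text
time: 16.75
eef_pos: [0.4778, -0.2913, 0.0268]
tcp_rot: [1.0, -0.014, 0.001, 0.001]
contact_force: [0.3, -0.4, -1.2]
opening: 0.41
finger_force: 51.1
time: 17.15
eef_pos: [0.4768, -0.2915, 0.0266]
tcp_rot: [1.0, -0.015, 0.0, 0.0]
contact_force: [0.4, -0.4, -0.7]
opening: 0.601
finger_force: 0.0
time: 17.75
eef_pos: [0.4757, -0.2905, 0.1604]
tcp_rot: [1.0, -0.015, -0.001, -0.001]
contact_force: [-0.1, 0.7, -0.5]
opening: 0.599
finger_force: 0.0
[10.1, -25.0, 0.0] rz 0.76 n 6
t 17.8 F [-0.1  0.7 -0.5]
```

```bash
python3 -m crank '[[10.1,-25,0,0,0,0.76],[10.1,-25,0,0,0,0.76],[10.1,-25,0,0,0,0.76],[10.1,-25,0,0,0,0.76],[10.1,-25,0,0,0,0.76],[10.1,-25,0,0,0,0.76],[10.1,-25,0,0,0,0.76],[10.1,-25,0,0,0,0.76],[10.1,-25,0,0,0,0.76]]'
python3 - <<'E'
from plan import *
hover("",[.5845,-.044],.06)
plan([[0.5845,-0.0445,.016,-45.5]])
E
```

```text
time: 18.65
eef_pos: [0.584, -0.0449, 0.1603]
tcp_rot: [0.923, -0.385, -0.001, 0.0]
contact_force: [0.9, -0.4, -0.1]
opening: 0.598
finger_force: 0.0
strip [329. 230.] [ 0.5843 -0.0435] 0.0432 tag 51x12 a-45 top [ 0.5839 -0.0434] 50x35 a-46.1
[-0.0, -0.1, 14.5] rz 0.0 n 3
t 18.7 F [ 0.2  0.4 -0.4]
```

```bash
python3 -m crank '[[-0.1,-0.2,4,0,0,0],[-0.1,-0.2,8.5,0,0,0],[-0.1,-0.2,12,0,0,0],[-0.1,-0.2,14.2,0,0,0],[-0.1,-0.2,14.4,0,0,0],[-0.1,-0.2,14.4,0,0,0]]'
python3 -m crank '[[0,0,0,0,0,0],[0,0,0,0,0,0],[0,0,0,0,0,0],[0,0,0,0,0,0],[0,0,0,0,0,0]]' 0 50
python3 -m crank '[[0,0,-3,0,0,0],[0,0,-7,0,0,0],[0,0,-11,0,0,0],[0,0,-13,0,0,0],[0,0,-13,0,0,0],[0,0,-13,0,0,0]]'
python3 plan.py '[[0.412,-0.288,0.15,-1.6]]'
```

```text
time: 19.3
eef_pos: [0.5854, -0.0432, 0.0178]
tcp_rot: [0.923, -0.386, -0.0, 0.0]
contact_force: [-0.3, -0.1, 0.4]
opening: 0.604
finger_force: 0.0
time: 19.8
eef_pos: [0.5875, -0.0429, 0.0203]
tcp_rot: [0.923, -0.385, 0.002, -0.0]
contact_force: [-0.6, -1.0, 5.9]
opening: 0.411
finger_force: 51.4
time: 20.4
eef_pos: [0.5851, -0.0419, 0.1472]
tcp_rot: [0.923, -0.385, -0.001, 0.0]
contact_force: [0.5, 0.3, -1.5]
opening: 0.414
finger_force: 50.6
[5.3, 29.6, -0.3] rz -0.76 n 7
t 20.4 F [ 0.5  0.3 -1.5]
```

```bash
python3 -m crank '[[5.3,29.6,-0.3,0,0,-0.76],[5.3,29.6,-0.3,0,0,-0.76],[5.3,29.6,-0.3,0,0,-0.76],[5.3,29.6,-0.3,0,0,-0.76],[5.3,29.6,-0.3,0,0,-0.76],[5.3,29.6,-0.3,0,0,-0.76],[5.3,29.6,-0.3,0,0,-0.76],[5.3,29.6,-0.3,0,0,-0.76],[5.3,29.6,-0.3,0,0,-0.76],[5.3,29.6,-0.3,0,0,-0.76]]'
python3 plan.py '[[0.411,-0.288,0.026,-1.6]]'
```

```text
time: 21.4
eef_pos: [0.4127, -0.2868, 0.1496]
tcp_rot: [1.0, -0.015, -0.001, -0.001]
contact_force: [0.4, 0.9, -1.0]
opening: 0.411
finger_force: 50.7
[-0.2, 0.1, 12.4] rz -0.0 n 3
t 21.4 F [ 0.4  0.9 -1. ]
```

```bash
python3 -m crank '[[-0.1,0.1,4,0,0,0],[-0.1,0.1,8,0,0,0],[-0.1,0.1,11,0,0,0],[-0.1,0.1,12.3,0,0,0],[-0.1,0.1,12.5,0,0,0],[-0.1,0.1,12.5,0,0,0]]'
python3 -m crank '[[0,0,0,0,0,0],[0,0,0,0,0,0],[0,0,0,0,0,0],[0,0,0,0,0,0]]' 0.6
python3 -m crank '[[0,0,-4,0,0,0],[0,0,-9,0,0,0],[0,0,-13.6,0,0,0],[0,0,-13.6,0,0,0],[0,0,-13.6,0,0,0],[0,0,-13.6,0,0,0]]'
python3 plan.py '[[0.5975,0.0497,0.16,27.8]]'
```

```text
time: 22.0
eef_pos: [0.4126, -0.289, 0.0264]
tcp_rot: [1.0, -0.014, 0.0, 0.0]
contact_force: [-0.1, -0.2, -0.2]
opening: 0.412
finger_force: 51.3
time: 22.4
eef_pos: [0.412, -0.2895, 0.0267]
tcp_rot: [1.0, -0.015, 0.0, 0.0]
contact_force: [-0.8, 0.3, 0.5]
opening: 0.601
finger_force: 0.0
time: 23.0
eef_pos: [0.4109, -0.2884, 0.1606]
tcp_rot: [1.0, -0.015, -0.001, -0.001]
contact_force: [1.0, -0.1, -0.1]
opening: 0.6
finger_force: 0.0
[17.6, -34.4, 0.1] rz -0.52 n 8
t 23.0 F [ 1.  -0.1 -0.1]
```

Now the sealed ones.

```bash
python3 -m crank '[[17.6,-34.4,0,0,0,-0.52],[17.6,-34.4,0,0,0,-0.52],[17.6,-34.4,0,0,0,-0.52],[17.6,-34.4,0,0,0,-0.52],[17.6,-34.4,0,0,0,-0.52],[17.6,-34.4,0,0,0,-0.52],[17.6,-34.4,0,0,0,-0.52],[17.6,-34.4,0,0,0,-0.52],[17.6,-34.4,0,0,0,-0.52],[17.6,-34.4,0,0,0,-0.52]]'
python3 - <<'E'
from plan import *
hover("",[.5975,.0497],.06)
plan([[0.5975,0.0497,.016,27.8]])
E
```

```text
time: 24.0
eef_pos: [0.5968, 0.0501, 0.1593]
tcp_rot: [0.97, 0.243, -0.002, -0.001]
contact_force: [-0.6, -0.2, 0.2]
opening: 0.599
finger_force: 0.0
seal [331. 230.] [0.5972 0.0501] 0.0433 tag 28x27 a-62 top [0.5977 0.0509] 44x36 a28.1
[0.1, -0.0, 14.4] rz 0.0 n 3
t 24.1 F [ 0.3 -0.1  0.1]
```

```bash
python3 -m crank '[[0,0,4,0,0,0],[0,0,8.5,0,0,0],[0,0,12,0,0,0],[0,0,14.2,0,0,0],[0,0,14.4,0,0,0],[0,0,14.4,0,0,0]]'
python3 -m crank '[[0,0,0,0,0,0],[0,0,0,0,0,0],[0,0,0,0,0,0],[0,0,0,0,0,0],[0,0,0,0,0,0]]' 0 50
python3 -m crank '[[0,0,-3,0,0,0],[0,0,-7,0,0,0],[0,0,-11,0,0,0],[0,0,-15,0,0,0],[0,0,-15.5,0,0,0],[0,0,-15.5,0,0,0]]'
python3 plan.py '[[0.492,0.231,0.17,-0.6]]'
```

```text
time: 24.65
eef_pos: [0.5973, 0.0482, 0.0175]
tcp_rot: [0.97, 0.242, -0.001, -0.0]
contact_force: [0.2, 0.2, -0.1]
opening: 0.602
finger_force: 0.0
time: 25.15
eef_pos: [0.5996, 0.049, 0.0202]
tcp_rot: [0.97, 0.243, 0.002, 0.001]
contact_force: [-1.1, -1.3, 6.8]
opening: 0.41
finger_force: 51.6
time: 25.75
eef_pos: [0.5986, 0.0495, 0.1743]
tcp_rot: [0.97, 0.243, 0.001, 0.0]
contact_force: [0.3, -1.2, -1.6]
opening: 0.41
finger_force: 50.7
[-0.9, -21.0, 0.4] rz 0.5 n 5
t 25.8 F [ 0.3 -1.2 -1.6]
```

```bash
python3 -m crank '[[-0.9,-21,0.4,0,0,0.5],[-0.9,-21,0.4,0,0,0.5],[-0.9,-21,0.4,0,0,0.5],[-0.9,-21,0.4,0,0,0.5],[-0.9,-21,0.4,0,0,0.5],[-0.9,-21,0.4,0,0,0.5],[-0.9,-21,0.4,0,0,0.5],[-0.9,-21,0.4,0,0,0.5],[-0.9,-21,0.4,0,0,0.5]]'
python3 plan.py '[[0.492,0.231,0.026,-0.6]]'
```

```text
time: 26.65
eef_pos: [0.492, 0.2293, 0.1687]
tcp_rot: [1.0, -0.006, -0.0, 0.0]
contact_force: [0.4, 0.3, -1.3]
opening: 0.41
finger_force: 50.9
[-0.0, -0.2, 14.3] rz -0.0 n 3
t 26.6 F [ 0.4  0.3 -1.3]
```

```bash
python3 -m crank '[[0,-0.1,4,0,0,0],[0,-0.1,8,0,0,0],[0,-0.1,12,0,0,0],[0,-0.1,14.1,0,0,0],[0,-0.1,14.4,0,0,0],[0,-0.1,14.4,0,0,0]]'
python3 -m crank '[[0,0,0,0,0,0],[0,0,0,0,0,0],[0,0,0,0,0,0],[0,0,0,0,0,0]]' 0.6
python3 -m crank '[[0,0,-4,0,0,0],[0,0,-9,0,0,0],[0,0,-13.6,0,0,0],[0,0,-15,0,0,0],[0,0,-15,0,0,0],[0,0,-15,0,0,0]]'
python3 plan.py '[[0.681,-0.0632,0.165,-30.4]]'
```

```text
time: 27.25
eef_pos: [0.4917, 0.2306, 0.0245]
tcp_rot: [1.0, -0.006, -0.0, 0.0]
contact_force: [0.5, 0.5, -2.1]
opening: 0.408
finger_force: 52.9
time: 27.65
eef_pos: [0.4918, 0.2316, 0.0258]
tcp_rot: [1.0, -0.005, 0.001, -0.0]
contact_force: [-0.7, -0.6, -0.2]
opening: 0.602
finger_force: 0.0
time: 28.25
eef_pos: [0.4904, 0.2312, 0.1737]
tcp_rot: [1.0, -0.005, -0.001, 0.0]
contact_force: [0.2, 0.3, -1.4]
opening: 0.597
finger_force: 0.0
[19.4, 29.3, 0.9] rz 0.52 n 8
t 28.2 F [ 0.2  0.3 -1.4]
```

```bash
python3 -m crank '[[19.4,29.3,0.9,0,0,0.52],[19.4,29.3,0.9,0,0,0.52],[19.4,29.3,0.9,0,0,0.52],[19.4,29.3,0.9,0,0,0.52],[19.4,29.3,0.9,0,0,0.52],[19.4,29.3,0.9,0,0,0.52],[19.4,29.3,0.9,0,0,0.52],[19.4,29.3,0.9,0,0,0.52],[19.4,29.3,0.9,0,0,0.52],[19.4,29.3,0.9,0,0,0.52]]'
python3 - <<'E'
from plan import *
hover("",[.681,-.063],.06)
plan([[0.681,-0.0632,.016,-30.4]])
E
```

```text
time: 29.25
eef_pos: [0.6807, -0.0623, 0.1634]
tcp_rot: [0.965, -0.262, -0.002, -0.0]
contact_force: [-0.7, 0.2, -0.3]
opening: 0.6
finger_force: 0.0
seal [331. 228.] [ 0.6812 -0.0631] 0.0433 tag 27x27 a-30 top [ 0.6819 -0.0635] 44x36 a-30.4
[0.1, 0.1, 14.8] rz 0.0 n 3
t 29.3 F [ 0.4  0.3 -0.6]
```

```bash
python3 -m crank '[[0.1,0.1,4,0,0,0],[0.1,0.1,8.5,0,0,0],[0.1,0.1,12,0,0,0],[0.1,0.1,14.4,0,0,0],[0.1,0.1,14.8,0,0,0],[0.1,0.1,14.8,0,0,0]]'
python3 -m crank '[[0,0,0,0,0,0],[0,0,0,0,0,0],[0,0,0,0,0,0],[0,0,0,0,0,0],[0,0,0,0,0,0]]' 0 50
python3 -m crank '[[0,0,-3,0,0,0],[0,0,-7,0,0,0],[0,0,-11,0,0,0],[0,0,-15,0,0,0],[0,0,-15.5,0,0,0],[0,0,-15.5,0,0,0]]'
python3 plan.py '[[0.559,0.230,0.17,-0.6]]'
```

```text
time: 29.9
eef_pos: [0.6819, -0.0635, 0.0176]
tcp_rot: [0.965, -0.261, -0.001, -0.0]
contact_force: [0.6, 0.2, -0.1]
opening: 0.596
finger_force: 0.0
time: 30.4
eef_pos: [0.6844, -0.065, 0.0207]
tcp_rot: [0.965, -0.262, 0.002, -0.0]
contact_force: [-0.6, 1.2, 5.4]
opening: 0.41
finger_force: 52.0
time: 31.0
eef_pos: [0.6833, -0.0652, 0.1745]
tcp_rot: [0.965, -0.262, 0.002, 0.0]
contact_force: [-0.4, -0.1, -2.0]
opening: 0.413
finger_force: 51.1
[-25.6, -19.2, 0.5] rz -0.52 n 7
t 31.0 F [-0.4 -0.1 -2. ]
```

```bash
python3 -m crank '[[-25.6,-19.2,0.5,0,0,-0.52],[-25.6,-19.2,0.5,0,0,-0.52],[-25.6,-19.2,0.5,0,0,-0.52],[-25.6,-19.2,0.5,0,0,-0.52],[-25.6,-19.2,0.5,0,0,-0.52],[-25.6,-19.2,0.5,0,0,-0.52],[-25.6,-19.2,0.5,0,0,-0.52],[-25.6,-19.2,0.5,0,0,-0.52],[-25.6,-19.2,0.5,0,0,-0.52],[-25.6,-19.2,0.5,0,0,-0.52]]'
python3 plan.py '[[0.559,0.2305,0.026,-0.6]]'
```

```text
time: 32.0
eef_pos: [0.5587, 0.229, 0.1664]
tcp_rot: [1.0, -0.006, -0.001, 0.001]
contact_force: [1.4, 0.9, -1.5]
opening: 0.409
finger_force: 51.1
[0.0, -0.2, 14.0] rz -0.0 n 3
t 32.0 F [ 1.4  0.9 -1.5]
```

```bash
python3 -m crank '[[0,-0.1,4,0,0,0],[0,-0.1,8,0,0,0],[0,-0.1,12,0,0,0],[0,-0.1,13.9,0,0,0],[0,-0.1,14.1,0,0,0],[0,-0.1,14.1,0,0,0]]'
python3 -m crank '[[0,0,0,0,0,0],[0,0,0,0,0,0],[0,0,0,0,0,0],[0,0,0,0,0,0]]' 0.6
python3 -m crank '[[0,0,-4,0,0,0],[0,0,-9,0,0,0],[0,0,-13.6,0,0,0],[0,0,-15,0,0,0],[0,0,-15,0,0,0],[0,0,-15,0,0,0]]'
python3 plan.py '[[0.7,0.039,0.165,15.4]]'
```

```text
time: 32.6
eef_pos: [0.5592, 0.2297, 0.0261]
tcp_rot: [1.0, -0.006, -0.001, 0.0]
contact_force: [0.4, -0.0, -1.2]
opening: 0.411
finger_force: 53.0
time: 33.0
eef_pos: [0.5594, 0.2313, 0.0278]
tcp_rot: [1.0, -0.005, 0.001, -0.0]
contact_force: [-0.0, -0.0, 0.2]
opening: 0.595
finger_force: 0.0
time: 33.6
eef_pos: [0.558, 0.2311, 0.1756]
tcp_rot: [1.0, -0.005, -0.001, 0.0]
contact_force: [-1.2, 0.2, -1.4]
opening: 0.599
finger_force: 0.0
[14.4, 19.1, 1.1] rz -0.28 n 5
t 33.6 F [-1.2  0.2 -1.4]
```

```bash
python3 -m crank '[[14.4,19.1,1,0,0,-0.28],[14.4,19.1,1,0,0,-0.28],[14.4,19.1,1,0,0,-0.28],[14.4,19.1,1,0,0,-0.28],[14.4,19.1,1,0,0,-0.28],[14.4,19.1,1,0,0,-0.28],[14.4,19.1,1,0,0,-0.28],[14.4,19.1,1,0,0,-0.28]]'
python3 - <<'E'
from plan import *
hover("",[.7,.039],.06)
plan([[0.7,0.039,.016,15.4]])
E
```

```text
time: 34.4
eef_pos: [0.6994, 0.0397, 0.1645]
tcp_rot: [0.991, 0.135, -0.002, -0.001]
contact_force: [-0.7, 0.4, 0.3]
opening: 0.602
finger_force: 0.0
seal [331. 228.] [0.6999 0.0399] 0.0433 tag 28x27 a15 top [0.7004 0.04  ] 44x36 a15.5
[0.0, 0.1, 14.9] rz 0.0 n 3
t 34.5 F [-1.2  0.6  0.2]
```

```bash
python3 -m crank '[[0,0,4,0,0,0],[0,0,8.5,0,0,0],[0,0,12,0,0,0],[0,0,14.5,0,0,0],[0,0,14.9,0,0,0],[0,0,14.9,0,0,0]]'
python3 -m crank '[[0,0,0,0,0,0],[0,0,0,0,0,0],[0,0,0,0,0,0],[0,0,0,0,0,0],[0,0,0,0,0,0]]' 0 50
python3 -m crank '[[0,0,-3,0,0,0],[0,0,-7,0,0,0],[0,0,-11,0,0,0],[0,0,-15,0,0,0],[0,0,-15.5,0,0,0],[0,0,-15.5,0,0,0]]'
python3 plan.py '[[0.626,0.2295,0.17,-0.6]]'
```

```text
time: 35.05
eef_pos: [0.7, 0.0399, 0.0174]
tcp_rot: [0.991, 0.135, -0.001, -0.0]
contact_force: [0.3, 0.8, 0.7]
opening: 0.599
finger_force: 0.0
time: 35.55
eef_pos: [0.7027, 0.0388, 0.0208]
tcp_rot: [0.991, 0.134, 0.002, 0.0]
contact_force: [-0.5, 1.0, 6.5]
opening: 0.411
finger_force: 52.3
time: 36.15
eef_pos: [0.7017, 0.0386, 0.1749]
tcp_rot: [0.991, 0.134, 0.002, 0.0]
contact_force: [0.3, 0.6, -2.1]
opening: 0.408
finger_force: 51.4
[-2.2, -20.4, 0.5] rz 0.28 n 5
t 36.1 F [ 0.3  0.6 -2.1]
```

```bash
python3 -m crank '[[-2.2,-20.4,0.4,0,0,0.28],[-2.2,-20.4,0.4,0,0,0.28],[-2.2,-20.4,0.4,0,0,0.28],[-2.2,-20.4,0.4,0,0,0.28],[-2.2,-20.4,0.4,0,0,0.28],[-2.2,-20.4,0.4,0,0,0.28],[-2.2,-20.4,0.4,0,0,0.28],[-2.2,-20.4,0.4,0,0,0.28],[-2.2,-20.4,0.4,0,0,0.28]]'
python3 plan.py '[[0.626,0.230,0.026,-0.6]]'
```

```text
time: 37.05
eef_pos: [0.626, 0.2279, 0.1686]
tcp_rot: [1.0, -0.006, -0.0, 0.0]
contact_force: [-0.1, 0.1, -0.5]
opening: 0.41
finger_force: 51.3
[-0.0, -0.2, 14.3] rz -0.0 n 3
t 37.0 F [-0.1  0.1 -0.5]
```

```bash
python3 -m crank '[[0,-0.1,4,0,0,0],[0,-0.1,8,0,0,0],[0,-0.1,12,0,0,0],[0,-0.1,14.1,0,0,0],[0,-0.1,14.4,0,0,0],[0,-0.1,14.4,0,0,0]]'
python3 -m crank '[[0,0,0,0,0,0],[0,0,0,0,0,0],[0,0,0,0,0,0],[0,0,0,0,0,0]]' 0.6
python3 -m crank '[[0,0,-4,0,0,0],[0,0,-9,0,0,0],[0,0,-14,0,0,0],[0,0,-18,0,0,0],[-4,13,-22,0,0,0],[-8,25,-34,0,0,0],[-8,25,-34,0,0,0],[-8,25,-34,0,0,0],[-8,25,-34,0,0,0],[-8,25,-34,0,0,0]]'
python3 -m crank '[[0,0,0,0,0,0],[0,0,0,0,0,0],[0,0,0,0,0,0]]'
python3 - <<'E'
from plan import *
s=ctrl.get_state();print(s["time"])
c=cam("wrist");p,d=ctrl.read_camera("wrist");np.savez("w2.npz",p=p,d=d,K=c[0],o=c[1],M=c[2]);cv2.imwrite("pics/w2.png",p)
E
python3 meas.py w2.npz
```

```text
time: 37.65
eef_pos: [0.6257, 0.2294, 0.0244]
tcp_rot: [1.0, -0.006, -0.0, 0.0]
contact_force: [-0.3, 0.4, -0.2]
opening: 0.414
finger_force: 53.9
time: 38.05
eef_pos: [0.6258, 0.2306, 0.0257]
tcp_rot: [1.0, -0.005, 0.001, -0.0]
contact_force: [0.0, 0.6, 0.3]
opening: 0.6
finger_force: 0.0
time: 39.05
eef_pos: [0.5443, -0.0125, 0.3613]
tcp_rot: [1.0, -0.005, 0.0, 0.0]
contact_force: [0.2, -0.2, -0.2]
opening: 0.601
finger_force: 0.0
time: 39.35
eef_pos: [0.545, -0.0105, 0.3584]
tcp_rot: [1.0, -0.005, -0.001, -0.0]
contact_force: [1.2, -0.6, -0.3]
opening: 0.599
finger_force: 0.0
39.35
seal [122. 124.] [0.6233 0.2295] 0.0474 tag 28x27 a-9 top [0.6232 0.2272] 43x38 a-0.6
seal [131. 182.] [0.5561 0.2301] 0.0472 tag 28x26 a89 top [0.5565 0.2279] 42x38 a-0.6
seal [138. 234.] [0.4915 0.2311] 0.0474 tag 28x27 a39 top [0.4924 0.2287] 44x38 a-0.6
seal [ 63. 353.] [0.3257 0.3561] 0.0511 tag 35x34 a89 top [0.3275 0.3527] 42x36 a-54.7
strip [580. 133.] [ 0.6069 -0.2999] 0.0474 tag 45x13 a-1 top [ 0.5982 -0.2972] 62x39 a-0.7
strip [565. 186.] [ 0.5447 -0.2927] 0.0472 tag 49x16 a4 top [ 0.5517 -0.2903] 66x38 a-1.2
strip [555. 241.] [ 0.4759 -0.2909] 0.0473 tag 52x18 a2 top [ 0.4751 -0.2885] 50x39 a-1.2
strip [546. 288.] [ 0.4128 -0.2891] 0.0472 tag 51x16 a2 top [ 0.4187 -0.2862] 66x39 a-0.6
strip [ 76. 343.] [0.3308 0.3481] 0.0374 tag 42x26 a34 top [0.3318 0.3471] 54x43 a40.8
```

View pics/w2.png

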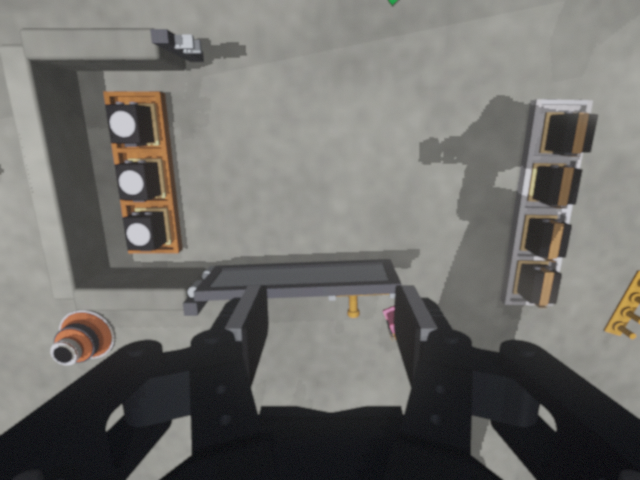

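All seven are seated: seals at (122,124), (131,182), (138,234) and strips at (580,133), (565,186), (555,241), (546,288), every top at 47 mm. The gate (295,275) is still open and its knob is at (353,305). Measuring the gate line for the straddle.

```bash
python3 - <<'E'
from meas import *
A=np.load("w2.npz");c=(A["K"],A["o"],A["M"]);X=cloud(c,A["d"]);z=X[...,2];hsv=cv2.cvtColor(A["p"],cv2.COLOR_BGR2HSV)
g=(z>.09)&(z<.112)&(abs(X[...,0]-.435)<.03)&(X[...,1]<.2)&(X[...,1]>-.12)
Q=X[g];
for y in np.arange(-.11,.19,.02):
    q=Q[abs(Q[:,1]-y)<.008]
    if len(q):print(round(y,2),len(q),q[:,0].min().round(4),q[:,0].max().round(4),np.median(q[:,2]).round(3))
print(Q[:,1].min(),Q[:,1].max())
B=A;hs=(cv2.inRange(hsv,(12,120,80),(30,255,255))>0)&(X[...,0]<.44)&(X[...,0]>.37)&(abs(X[...,1]+.04)<.05)&(z>.05)
print("knob",hs.sum(),X[hs].min(0),X[hs].max(0),np.median(X[hs],0))
P=(z>.095)&(z<.112)&(X[...,0]>.6)&(abs(X[...,1]-.15)<.05);print("post",X[P].min(0),X[P].max(0))
from plan import plan
plan([[.437,.05,.20,94]])
E
```

```text
-0.09 41 0.4315 0.4436 0.097
-0.07 173 0.431 0.4435 0.098
-0.05 170 0.4298 0.4427 0.098
-0.03 178 0.4293 0.442 0.099
-0.01 175 0.4289 0.4414 0.098
0.01 178 0.4278 0.4409 0.099
0.03 169 0.4271 0.4405 0.099
0.05 174 0.4273 0.4397 0.098
0.07 39 0.426 0.4391 0.098
0.09 52 0.4291 0.4382 0.098
0.11 162 0.4254 0.4383 0.099
0.13 175 0.4245 0.4375 0.099
0.15 300 0.4078 0.4371 0.1
0.17 10 0.4081 0.424 0.103
-0.09010989695047837 0.1627581966882683
knob 160 [ 0.39158874 -0.04254422  0.0738163 ] [ 0.41840498 -0.03012868  0.08143242] [ 0.40227596 -0.036241    0.07700724]
post [0.69543746 0.14302596 0.09510761] [0.70791369 0.16014146 0.10634345]
[-10.8, -5.9, 15.8] rz -1.65 n 11
t 39.4 F [-0.3  0.   0.1]
```

```bash
python3 -m crank '[[-11.2,-5.4,5,0,0,-1.63],[-11.2,-5.4,10,0,0,-1.63],[-11.2,-5.4,15.8,0,0,-1.63],[-11.2,-5.4,15.8,0,0,-1.63],[-11.2,-5.4,15.8,0,0,-1.63],[-11.2,-5.4,15.8,0,0,-1.63],[-11.2,-5.4,15.8,0,0,-1.63],[-11.2,-5.4,15.8,0,0,-1.63],[-11.2,-5.4,15.8,0,0,-1.63],[-11.2,-5.4,15.8,0,0,-1.63]]' 0.5
python3 -m crank '[[0,0,0,0,0,-0.15],[0,0,0,0,0,-0.15],[0,0,0,0,0,-0.15],[0,0,0,0,0,-0.15]]'
python3 plan.py '[[0.434,0.0445,0.20,92],[0.434,0.0445,0.06,92]]'
```

```text
time: 40.4
eef_pos: [0.4331, 0.0452, 0.2002]
tcp_rot: [0.732, 0.681, -0.001, -0.001]
contact_force: [0.1, -0.4, 0.2]
opening: 0.502
finger_force: 0.0
time: 40.8
eef_pos: [0.4336, 0.0444, 0.2012]
tcp_rot: [0.683, 0.731, -0.0, -0.0]
contact_force: [-0.2, -0.8, 0.1]
opening: 0.498
finger_force: 0.0
[0.0, 0.0, 0.1] rz 0.03 n 1
[0.0, 0.0, 14.0] rz 0.0 n 3
t 40.8 F [-0.2 -0.8  0.1]
```

```bash
python3 -m crank '[[0,0,4,0,0,0.03],[0,0,8,0,0,0.03],[0,0,10.5,0,0,0.03],[0,0,12.5,0,0,0.03],[0,0,14,0,0,0.03],[0,0,14,0,0,0.03]]'
python3 - <<'E'
from h import *
s=ctrl.get_state();M=R.from_quat(s["tcp_rot"]).as_matrix();p=s["eef_pos"];a=np.degrees(np.arctan2(M[1,0],M[0,0]));print(p,a,s["contact_force"])
H=np.array([.4303,.1545]);r=.11
for f in np.arange(-84,4,4):
    q=np.radians(f);t=H+r*np.array([np.cos(q),np.sin(q)]);d=np.r_[t,.06]-p
    print(f,(M.T@d*100).round(1),round(np.radians(a-(f+180)),2))
E
```

```text
time: 41.4
eef_pos: [0.4318, 0.0442, 0.0594]
tcp_rot: [0.694, 0.72, -0.002, -0.002]
contact_force: [0.7, -0.3, -0.2]
opening: 0.499
finger_force: 0.0
[0.43180019 0.04420684 0.05939789] 92.16336034057996 [ 0.68999515 -0.26918418 -0.18961619]
-84 [ 0.1  1.  -0.1] -0.07
-80 [ 0.1  1.8 -0.1] -0.14
-76 [ 0.3  2.5 -0.1] -0.21
-72 [ 0.4  3.3 -0.1] -0.28
-68 [ 0.7  4.  -0.1] -0.35
-64 [ 1.   4.7 -0.1] -0.42
-60 [ 1.3  5.4 -0.1] -0.49
-56 [ 1.7  6.1 -0.1] -0.56
-52 [ 2.1  6.7 -0.1] -0.63
-48 [ 2.6  7.3 -0.1] -0.7
-44 [ 3.1  7.9 -0.1] -0.77
-40 [ 3.6  8.4 -0.1] -0.83
-36 [ 4.2  8.9 -0.1] -0.9
-32 [ 4.9  9.4 -0.1] -0.97
-28 [ 5.5  9.8 -0.1] -1.04
-24 [ 6.2 10.1 -0.1] -1.11
-20 [ 6.9 10.5 -0.1] -1.18
-16 [ 7.6 10.7 -0.1] -1.25
-12 [ 8.3 10.9 -0.1] -1.32
-8 [ 9.1 11.1 -0.1] -1.39
-4 [ 9.8 11.2 -0.1] -1.46
0 [10.6 11.3 -0.1] -1.53
```

```bash
python3 -m crank '[[0.1,1,0,0,0,-0.07],[0.1,1.8,0,0,0,-0.14],[0.3,2.5,0,0,0,-0.21],[0.4,3.3,0,0,0,-0.28],[0.7,4,0,0,0,-0.35],[1,4.7,0,0,0,-0.42],[1.3,5.4,0,0,0,-0.49],[1.7,6.1,0,0,0,-0.56],[2.1,6.7,0,0,0,-0.63],[2.6,7.3,0,0,0,-0.7]]'
python3 - <<'E'
from h import *
s=ctrl.get_state();M=R.from_quat(s["tcp_rot"]).as_matrix();p=s["eef_pos"];a=np.degrees(np.arctan2(M[1,0],M[0,0]));print(p,a,s["contact_force"])
H=np.array([.4303,.1545]);r=.11
for f in [*np.arange(-44,-4,4)]:
    q=np.radians(f);t=H+r*np.array([np.cos(q),np.sin(q)]);d=np.r_[t,.06]-p
    print(f,(M.T@d*100).round(1),round(np.radians(a-(f+180)),2))
p2,d2=ctrl.read_camera("wrist")
cv2.imwrite("pics/g1.png",p2)
E
```

```text
time: 42.4
eef_pos: [0.5064, 0.0728, 0.0627]
tcp_rot: [0.403, 0.915, -0.0, 0.0]
contact_force: [-1.4, 0.4, -0.2]
opening: 0.499
finger_force: 0.5
[0.50638185 0.07281032 0.06272978] 132.45388821684577 [-1.38067905  0.41355975 -0.19688608]
-44 [0.2 0.6 0.3] -0.06
-40 [0.3 1.3 0.3] -0.13
-36 [0.4 2.1 0.3] -0.2
-32 [0.6 2.8 0.3] -0.27
-28 [0.8 3.6 0.3] -0.34
-24 [1.1 4.3 0.3] -0.41
-20 [1.4 5.  0.3] -0.48
-16 [1.8 5.7 0.3] -0.55
-12 [2.2 6.3 0.3] -0.62
-8 [2.7 6.9 0.3] -0.69
```

View pics/g1.png

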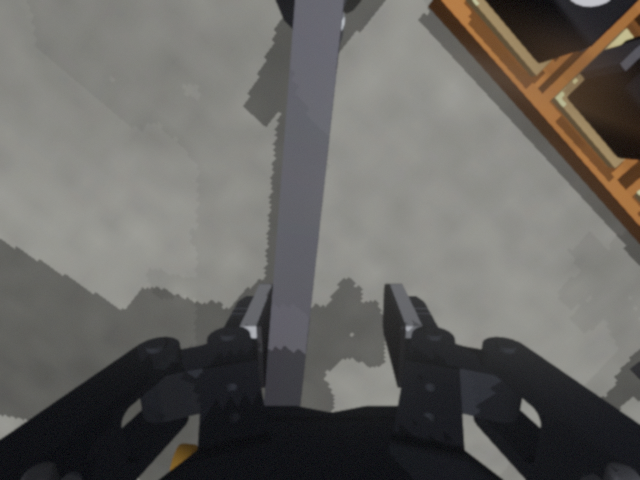

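The gate (310,200) is between the fingers, the outer finger at (255,310) is pushing it, and the rack is clear. Continue.

```bash
python3 -m crank '[[0.2,0.6,0.1,0,0,-0.06],[0.3,1.3,0.1,0,0,-0.13],[0.4,2.1,0.1,0,0,-0.2],[0.6,2.8,0.1,0,0,-0.27],[0.8,3.6,0.1,0,0,-0.34],[1.1,4.3,0.1,0,0,-0.41],[1.4,5,0.1,0,0,-0.48],[1.8,5.7,0.1,0,0,-0.55],[2.2,6.3,0.1,0,0,-0.62],[2.7,6.9,0.1,0,0,-0.69]]'
python3 - <<'E'
from h import *
s=ctrl.get_state();M=R.from_quat(s["tcp_rot"]).as_matrix();p=s["eef_pos"];a=np.degrees(np.arctan2(M[1,0],M[0,0]));print(p,a,s["contact_force"])
H=np.array([.4303,.1545]);r=.11
for f,o in [(-4,0),(-1,0),(-.6,.005),(-.6,.01),(-.6,.015),(-.6,.018)]:
    q=np.radians(f);t=H+r*np.array([np.cos(q),np.sin(q)])+o*np.array([-np.sin(q),np.cos(q)]);d=np.r_[t,.062]-p
    print(f,(M.T@d*100).round(1),round(np.radians(a-(f+180)),2))
E
```

```text
time: 43.45
eef_pos: [0.5391, 0.1391, 0.0616]
tcp_rot: [0.07, 0.998, -0.0, 0.0]
contact_force: [-0.6, -1.2, -0.8]
opening: 0.503
finger_force: 0.5
[0.53906042 0.13914842 0.06157202] 171.93098097248168 [-0.57956994 -1.19846968 -0.76212357]
-4 [ 0.   0.8 -0. ] -0.07
-1 [ 0.1  1.3 -0. ] -0.12
-0.6 [ 0.1  1.9 -0. ] -0.13
-0.6 [ 0.2  2.4 -0. ] -0.13
-0.6 [ 0.3  2.9 -0. ] -0.13
-0.6 [ 0.3  3.2 -0. ] -0.13
```

```bash
python3 -m crank '[[0,0.8,0,0,0,-0.07],[0.1,1.3,0,0,0,-0.13],[0.1,1.9,0,0,0,-0.13],[0.2,2.4,0,0,0,-0.13],[0.3,2.7,0,0,0,-0.13],[0.3,2.9,0,0,0,-0.13],[0.3,3.1,0,0,0,-0.13],[0.3,3.2,0,0,0,-0.13]]'
python3 -m crank '[[0,0.2,0,0,0,0],[0,0.3,0,0,0,0],[0,0.3,0,0,0,0]]'
```

```text
time: 44.25
eef_pos: [0.5396, 0.1684, 0.0608]
tcp_rot: [0.005, 1.0, -0.003, -0.001]
contact_force: [-3.1, -13.0, 4.5]
opening: 0.5
finger_force: 6.6
time: 44.55
eef_pos: [0.5395, 0.1683, 0.0606]
tcp_rot: [0.005, 1.0, -0.006, -0.002]
contact_force: [-3.6, -20.7, 5.0]
opening: 0.502
finger_force: 10.3
```

The gate is at its stop, since force rises without motion. Centre the fingers, lift out, and look.

```bash
python3 -m crank '[[0,-1,0,0,0,0],[0,-1.8,0,0,0,0],[0,-1.8,0,0,0,0],[0,-1.8,-4,0,0,0],[0,-1.8,-8,0,0,0],[0,-1.8,-12,0,0,0],[0,-1.8,-16,0,0,0],[0,-1.8,-20,0,0,0],[0,-1.8,-20,0,0,0]]'
python3 - <<'E'
from meas import *
c=cam("wrist");p,d=ctrl.read_camera("wrist");X=cloud(c,d);z=X[...,2];cv2.imwrite("pics/g2.png",p);np.savez("g2.npz",p=p,d=d,K=c[0],o=c[1],M=c[2])
g=(z>.09)&(z<.103)&(abs(X[...,1]-.15)<.03)
for x in np.arange(.44,.70,.03):
    q=X[g&(abs(X[...,0]-x)<.008)]
    if len(q):print(round(x,2),len(q),q[:,1].min().round(4),q[:,1].max().round(4))
E
```

```text
time: 45.45
eef_pos: [0.5433, 0.1574, 0.2688]
tcp_rot: [0.006, 1.0, 0.001, 0.007]
contact_force: [-0.8, 0.4, -0.7]
opening: 0.501
finger_force: 0.0
0.44 300 0.1483 0.1593
0.47 313 0.1477 0.159
0.5 279 0.1478 0.1586
0.53 281 0.1471 0.1591
0.56 252 0.1468 0.1587
0.59 237 0.1467 0.1584
0.62 226 0.1461 0.1581
0.65 200 0.1464 0.1577
0.68 33 0.146 0.1574
```

View pics/g2.png

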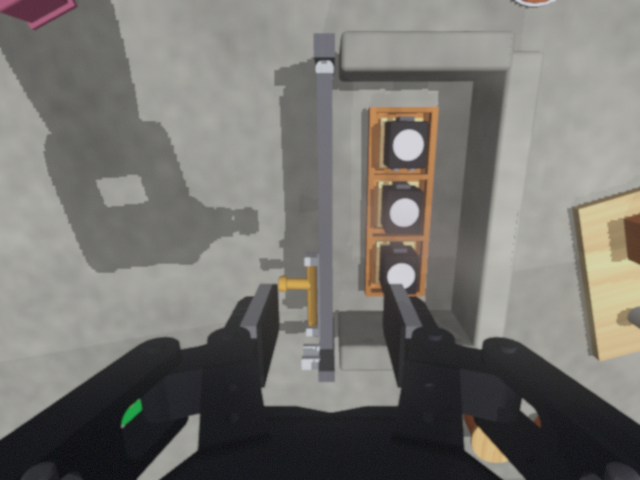

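The shut gate runs straight at (325,200) with slope -0.0075 rad, parallel to the bay within 0.2°. The three seals sit in the rack and the knob is at (290,284).

```bash
python3 - <<'E'
from meas import *
from plan import plan
A=np.load("g2.npz");c=(A["K"],A["o"],A["M"]);X=cloud(c,A["d"]);z=X[...,2];hsv=cv2.cvtColor(A["p"],cv2.COLOR_BGR2HSV);V,U=np.mgrid[:480,:640]
k=(cv2.inRange(hsv,(12,120,60),(30,255,255))>0)&(U>270)&(U<322)&(V>260)&(V<335)&(z>.05)
Q=X[k];print("all",Q.min(0),Q.max(0))
q=Q[(Q[:,1]<.128)];print("knob",q.min(0),q.max(0),np.median(q,0))
plan([[.585,.118,.20,90]])
E
```

```text
all [0.47277369 0.10667024 0.07055555] [0.66290054 0.15789325 0.40918922]
knob [0.61149434 0.10667024 0.07148999] [0.62345603 0.12756872 0.08087772] [0.61709087 0.11604337 0.07677385]
[-4.4, -3.9, 6.5] rz 1.56 n 11
t 45.5 F [ 0.1 -0.  -0.7]
```

```bash
python3 -m crank '[[-4.4,-3.9,3,0,0,1.56],[-4.4,-3.9,6.5,0,0,1.56],[-4.4,-3.9,6.5,0,0,1.56],[-4.4,-3.9,6.5,0,0,1.56],[-4.4,-3.9,6.5,0,0,1.56],[-4.4,-3.9,6.5,0,0,1.56],[-4.4,-3.9,6.5,0,0,1.56],[-4.4,-3.9,6.5,0,0,1.56],[-4.4,-3.9,6.5,0,0,1.56],[-4.4,-3.9,6.5,0,0,1.56]]' 0
python3 -m crank '[[0,0,0,0,0,0.15],[0,0,0,0,0,0.15],[0,0,0,0,0,0.15]]'
python3 plan.py '[[0.585,0.118,0.20,90],[0.585,0.118,0.052,90]]'
```

```text
time: 46.5
eef_pos: [0.5824, 0.1172, 0.1935]
tcp_rot: [0.688, 0.726, -0.001, -0.001]
contact_force: [-0.7, -1.0, -0.8]
opening: 0.003
finger_force: 0.0
time: 46.8
eef_pos: [0.5828, 0.117, 0.1943]
tcp_rot: [0.737, 0.675, -0.001, -0.001]
contact_force: [-0.1, 0.3, 0.1]
opening: 0.003
finger_force: 0.0
[0.1, 0.2, -0.6] rz -0.09 n 1
[0.0, 0.0, 14.8] rz 0.0 n 3
t 46.8 F [-0.1  0.3  0.1]
```

```bash
python3 -m crank '[[0.1,0.1,4,0,0,-0.09],[0.1,0.1,8,0,0,-0.09],[0.1,0.1,10.5,0,0,-0.09],[0.1,0.1,12.5,0,0,-0.09],[0.1,0.1,14.2,0,0,-0.09],[0.1,0.1,14.2,0,0,-0.09],[0.1,0.1,14.2,0,0,-0.09]]'
python3 -m crank '[[0,0.8,0,0,0,0],[0,1.6,0,0,0,0],[0,2.2,0,0,0,0],[0,2.8,0,0,0,0],[0,3.4,0,0,0,0],[0,3.8,0,0,0,0],[0,4.2,0,0,0,0],[0,4.4,0,0,0,0]]'
```

```text
time: 47.5
eef_pos: [0.5844, 0.1177, 0.0535]
tcp_rot: [0.707, 0.707, -0.0, -0.0]
contact_force: [0.4, -0.4, -0.1]
opening: 0.002
finger_force: 0.0
time: 48.3
eef_pos: [0.6289, 0.1176, 0.0537]
tcp_rot: [0.707, 0.707, -0.0, -0.0]
contact_force: [-2.0, -0.5, 1.2]
opening: 0.001
finger_force: 0.8
```

Pushing at about 2 N; continue to the stop.

```bash
python3 -m crank '[[0,0.3,0,0,0,0],[0,0.6,0,0,0,0],[0,0.8,0,0,0,0],[0,0.8,0,0,0,0]]'
python3 -m crank '[[0,0.2,0,0,0,0],[0,0.4,0,0,0,0],[0,0.4,0,0,0,0]]'
```

```text
time: 48.7
eef_pos: [0.6309, 0.1175, 0.0532]
tcp_rot: [0.707, 0.707, -0.007, -0.006]
contact_force: [-18.7, -2.1, 12.5]
opening: 0.003
finger_force: 9.1
time: 49.0
eef_pos: [0.6312, 0.1175, 0.053]
tcp_rot: [0.707, 0.707, -0.01, -0.009]
contact_force: [-27.5, -1.7, 18.9]
opening: 0.001
finger_force: 14.4
```

```bash
python3 -m crank '[[0,-1.5,0,0,0,0],[0,-3,0,0,0,0],[0,-3,0,0,0,0],[0,-3,-4,0,0,0],[0,-3,-9,0,0,0],[0,-3,-14,0,0,0],[0,-6,-19,0,0,0],[-10,-6,-26,0,0,0],[-16,-6,-29,0,0,0],[-18,-6,-31,0,0,0]]'
python3 -m crank '[[-3,0,0,0,0,0],[-3,0,0,0,0,0],[-3,0,0,0,0,0],[-3,0,0,0,0,0]]'
python3 - <<'E'
from meas import *
c=cam("wrist");p,d=ctrl.read_camera("wrist");np.savez("e.npz",p=p,d=d,K=c[0],o=c[1],M=c[2]);cv2.imwrite("pics/e.png",p)
X=cloud(c,d);z=X[...,2];hsv=cv2.cvtColor(p,cv2.COLOR_BGR2HSV)
k=(cv2.inRange(hsv,(12,120,60),(30,255,255))>0)&(abs(X[...,0]-.64)<.06)&(X[...,1]<.126)&(X[...,1]>.1)&(z>.05)&(z<.1)
if k.any():print("knob",X[k].min(0),X[k].max(0))
t,_=ctrl.read_camera("top");cv2.imwrite("pics/et.png",t[140:360,160:470]);cv2.imwrite("pics/et.png",cv2.resize(t[150:350,170:460],None,fx=2.7,fy=2.7,interpolation=cv2.INTER_CUBIC))
print(ctrl.get_state()["time"])
E
python3 meas.py e.npz
```

```text
time: 50.0
eef_pos: [0.582, -0.0061, 0.3248]
tcp_rot: [0.707, 0.707, 0.001, 0.001]
contact_force: [0.4, 0.4, 0.1]
opening: -0.001
finger_force: 0.0
time: 50.4
eef_pos: [0.5816, -0.0342, 0.3222]
tcp_rot: [0.707, 0.707, -0.0, -0.001]
contact_force: [0.2, -0.7, 0.3]
opening: 0.001
finger_force: 0.0
knob [0.64371335 0.1058147  0.07219357] [0.65783112 0.12599042 0.08131461]
50.5
strip [507. 240.] [ 0.7859 -0.0887] 0.0433 tag 46x10 a-48 top [ 0.7833 -0.087 ] 52x36 a-48.5
strip [136. 262.] [ 0.3507 -0.1146] 0.0434 tag 46x10 a-67 top [ 0.352  -0.1117] 50x39 a-66.2
```

View pics/e.png

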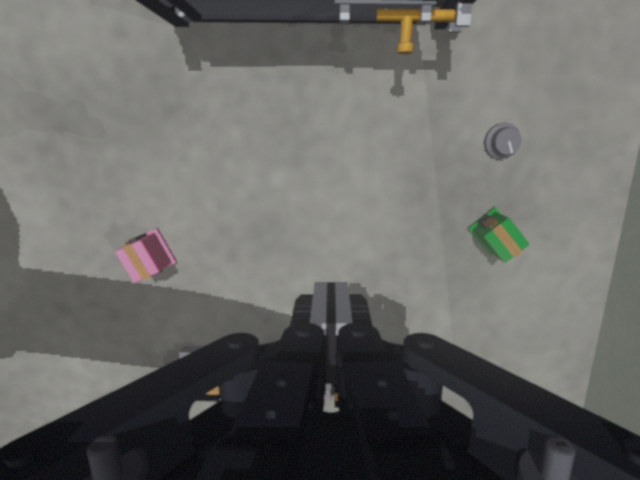

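View pics/et.png

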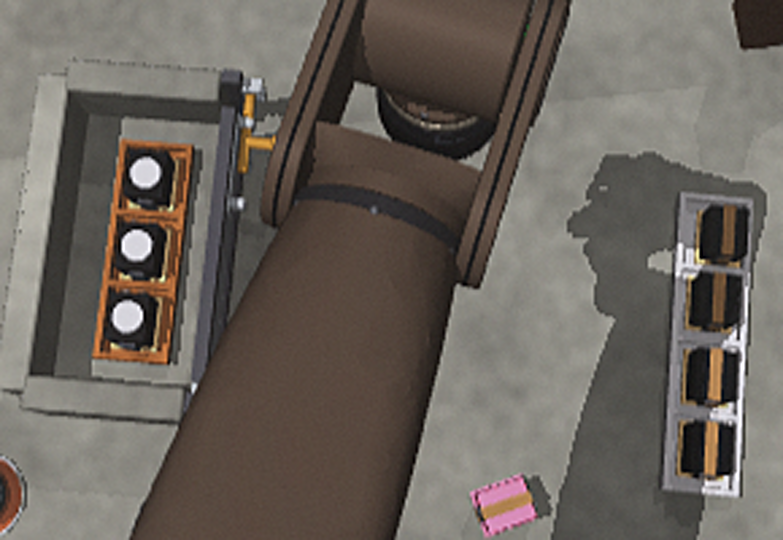

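The final pictures show the bolt in its keeper at (455,15), with the knob moved from x=0.617 to 0.651. All three seals are upright in the rack and all four strips upright in the tray, and nothing is touched. Handing in.

```bash
python3 -c "
from plant import ctrl
print(ctrl.sign_off())"
```

```text
the job is handed in; nothing more can be done
None
```

The job is handed in, with no verdict returned: all seven transformers were sorted (three sealed in the rack, four stripped in the tray), the gate was shut and its bolt shot to the stop, in about 50 s of robot time.

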